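Stock the hang-on tray with bottles and hang it on the louvred panel

TASK

Make the bottle tray ready for the next packer: lay every flat white bottle lying on the bench flat on its broad side in the tray, one to a compartment and all with the cap towards the tray's low front edge, and hang the tray by its back lip on the top louvre of the panel, about the middle of it, so that the lip has caught along its whole length and the tray hangs free. Hang it before or after filling it, as you like, and leave the jar, the label roll, the tape dispenser, the cutter and the marker where they are.

Things in the scene. Friction and masses are not known exactly. Their poses are not given: they have to be found in the camera images.
- tray: loose shallow plastic hang-on tray, 0.34 kg, 136 mm deep (x), 300 mm wide (y). Origin: centre of the floor's underside; z up, x towards its tall back plate (inner face at x = 64, outer at 68 mm, 92 mm high), so the low front edge is at -x. Floor 4 mm thick, front wall 24 mm high, side walls 24 mm, 46 mm near the back. Four compartments lie side by side along y, two each side of the handle
- tray_grip (a point): where to take the tray's carrying handle: on a straight bar on two posts, 100 mm long in x, 12 mm thick in y, from 46 to 66 mm above the tray's underside, along the tray's middle (y = 0). This point is at mid-height of the bar, 14 mm behind its middle, near the tray's balance point; axes as the tray's
- tray_lip (a point): under the tray's hooked lip (260 mm wide, along the top of the back plate): middle of the underside of its ledge, midway between the back plate and the 4 mm thick return that hangs 14 mm down from the ledge's far edge; 11 mm of room between the two. At x = 73.5, z = 88 mm in the tray's frame; axes as the tray's
- panel: fixed grey sheet-steel louvred panel standing on the bench, 380 mm wide (y), 262 mm high. Origin: on the bench below the middle of its face; z up, its front faces -x. Rows of louvres 360 mm wide, 40 mm apart, run across it, each an upturned strip open at the top
- panel_rail (a point): middle of the upper edge of the top louvre, 230 mm above the bench; x into the panel, y along the louvre. The edge is an upright strip 4 mm thick, 16 mm tall, 18 mm clear of the panel's face. With the tray hung, its lip's ledge rests on this edge, the return behind it (tray_lip on the edge, within 4 mm fore and aft), and the tray's front hangs about 5 degrees low
- tray_bay1 (a point): middle of the floor of a tray compartment, at x = 0, y = -120, z = 4 mm in the tray's frame, axes as the tray's. The compartment is 128 mm long in x (wall to wall), 50 mm wide in y, between ridges 18 mm high or a side wall; ridges and side walls have finger cut-outs down to the floor over x = -32 to 32 mm. A bottle laid here has its middle 14 mm above this point
- tray_bay2 (a point): middle of the floor of a tray compartment, at x = 0, y = -55, z = 4 mm in the tray's frame, axes as the tray's. The compartment is 128 mm long in x (wall to wall), 50 mm wide in y, between ridges 18 mm high or a side wall; ridges and side walls have finger cut-outs down to the floor over x = -32 to 32 mm. A bottle laid here has its middle 14 mm above this point
- tray_bay3 (a point): middle of the floor of a tray compartment, at x = 0, y = 55, z = 4 mm in the tray's frame, axes as the tray's. The compartment is 128 mm long in x (wall to wall), 50 mm wide in y, between ridges 18 mm high or a side wall; ridges and side walls have finger cut-outs down to the floor over x = -32 to 32 mm. A bottle laid here has its middle 14 mm above this point
- tray_bay4 (a point): middle of the floor of a tray compartment, at x = 0, y = 120, z = 4 mm in the tray's frame, axes as the tray's. The compartment is 128 mm long in x (wall to wall), 50 mm wide in y, between ridges 18 mm high or a side wall; ridges and side walls have finger cut-outs down to the floor over x = -32 to 32 mm. A bottle laid here has its middle 14 mm above this point
- bottle1: flat white flip-cap bottle (absent in some runs), 85 g, 108 mm long: body 80 x 40 x 28 mm and at the +x end a round cap 25 mm across, 24 mm long. Starts lying on a broad side on the bench. Origin: the middle of its 108 x 40 x 28 mm envelope, 14 mm above what it lies on; x along its length towards the cap, y across its 40 mm width, z through its thickness (either broad side may be up)
- bottle2: flat white flip-cap bottle (absent in some runs), 85 g, 108 mm long: body 80 x 40 x 28 mm and at the +x end a round cap 25 mm across, 24 mm long. Starts lying on a broad side on the bench. Origin: the middle of its 108 x 40 x 28 mm envelope, 14 mm above what it lies on; x along its length towards the cap, y across its 40 mm width, z through its thickness (either broad side may be up)
- bottle3: flat white flip-cap bottle (absent in some runs), 85 g, 108 mm long: body 80 x 40 x 28 mm and at the +x end a round cap 25 mm across, 24 mm long. Starts lying on a broad side on the bench. Origin: the middle of its 108 x 40 x 28 mm envelope, 14 mm above what it lies on; x along its length towards the cap, y across its 40 mm width, z through its thickness (either broad side may be up)
- bottle4: flat white flip-cap bottle (absent in some runs), 85 g, 108 mm long: body 80 x 40 x 28 mm and at the +x end a round cap 25 mm across, 24 mm long. Starts lying on a broad side on the bench. Origin: the middle of its 108 x 40 x 28 mm envelope, 14 mm above what it lies on; x along its length towards the cap, y across its 40 mm width, z through its thickness (either broad side may be up)
- jar: bystander: squat amber glass jar with metal lid, 52 mm across, 48 mm tall. Origin: centre of its underside
- label_roll: bystander: roll of blank labels standing on end, a ring 58 mm across, 50 mm tall. Origin: centre of its underside
- tape_gun: bystander: hand tape dispenser with its roll, about 200 x 36 x 96 mm. Origin: centre of its underside
- cutter: bystander: carton cutter, 150 x 22 x 16 mm, lying flat. Origin: centre of its underside
- marker: bystander: marker pen, 120 x 16 x 16 mm, lying flat. Origin: centre of its underside
There are look-alikes about, which are no part of the job. Leave any black or purple look-alike of the bottle2 alone.

How it is judged:
At the end, for the whole second after the job is handed in: Tray hung: tray_lip within 8 mm of panel_rail fore-aft, 6 mm in height, 55 mm along it; tray within 0.16 rad of level. Each bottle within 9 mm across, 14 mm along and 5 mm in height of its place in a compartment, within 0.15 rad of flat in the tray, cap to the front. All at rest (x of tray_lip in the frame of panel_rail between -0.008 and 0.008 m and y of tray_lip in the frame of panel_rail between -0.055 and 0.055 m and z of tray_lip in the frame of panel_rail between -0.006 and 0.006 m and angle between tray's own z axis and vertical below 0.16 rad and linear speed of each of tray, bottle1, bottle2, bottle3, bottle4 below 0.03 m/s and x of bottle1 in the frame of tray between -0.014 and 0.014 m and z of bottle1 in the frame of tray between 0.013 and 0.023 m and (y of bottle1 in the frame of tray_bay1 between -0.009 and 0.009 m or y of bottle1 in the frame of tray_bay2 between -0.009 and 0.009 m or y of bottle1 in the frame of tray_bay3 between -0.009 and 0.009 m or y of bottle1 in the frame of tray_bay4 between -0.009 and 0.009 m) and angle between the z axis of each of bottle1, bottle2, bottle3, bottle4 and the z axis of tray, either way round below 0.15 rad and x of tray_lip in the frame of bottle1 below -0.04 m and x of bottle2 in the frame of tray between -0.014 and 0.014 m and z of bottle2 in the frame of tray between 0.013 and 0.023 m and (y of bottle2 in the frame of tray_bay1 between -0.009 and 0.009 m or y of bottle2 in the frame of tray_bay2 between -0.009 and 0.009 m or y of bottle2 in the frame of tray_bay3 between -0.009 and 0.009 m or y of bottle2 in the frame of tray_bay4 between -0.009 and 0.009 m) and x of tray_lip in the frame of bottle2 below -0.04 m and x of bottle3 in the frame of tray between -0.014 and 0.014 m and z of bottle3 in the frame of tray between 0.013 and 0.023 m and (y of bottle3 in the frame of tray_bay1 between -0.009 and 0.009 m or y of bottle3 in the frame of tray_bay2 between -0.009 and 0.009 m or y of bottle3 in the frame of tray_bay3 between -0.009 and 0.009 m or y of bottle3 in the frame of tray_bay4 between -0.009 and 0.009 m) and x of tray_lip in the frame of bottle3 below -0.04 m and x of bottle4 in the frame of tray between -0.014 and 0.014 m and z of bottle4 in the frame of tray between 0.013 and 0.023 m and (y of bottle4 in the frame of tray_bay1 between -0.009 and 0.009 m or y of bottle4 in the frame of tray_bay2 between -0.009 and 0.009 m or y of bottle4 in the frame of tray_bay3 between -0.009 and 0.009 m or y of bottle4 in the frame of tray_bay4 between -0.009 and 0.009 m) and x of tray_lip in the frame of bottle4 below -0.04 m); the robot touches nothing.
It fails at once if the jar is shoved more than 60 mm from its place (distance of jar from where it was at the start of the episode above 0.06 m).
It fails at once if the label roll is shoved more than 60 mm from its place (distance of label_roll from where it was at the start of the episode above 0.06 m).
It fails at once if the tape gun is shoved more than 60 mm from its place (distance of tape_gun from where it was at the start of the episode above 0.06 m).
It fails at once if the cutter is shoved more than 60 mm from its place (distance of cutter from where it was at the start of the episode above 0.06 m).
It fails at once if the marker is shoved more than 60 mm from its place (distance of marker from where it was at the start of the episode above 0.06 m).
Of bottle1, bottle2, bottle3, bottle4 only 3 to 4 are there at a start; the rules pass over those that are not, and their reading is None.
At some moment in a run one of bottle1, bottle2, bottle3, bottle4 may be knocked a few centimetres aside while the robot is not near it.
It also fails if it takes over 210 s, if anything falls off the work surface, if the arm or the gripper's body presses on something with over 40 N, if the wrist force passes 120 N, or if a joint passes its speed limit or range.

ROBOT

A 6-joint arm with a two-finger parallel gripper is mounted at the origin on the work surface. World frame = base frame: x ahead of the robot, y to its left, z up, the work surface at z = 0. Lengths are in m, angles in rad, forces in N, time in s.
With the tool pointing down it reaches from about 0.375 to 0.9 m from the base axis. Payload 3.1 kg.
Tool frame: the origin (TCP) lies where the fingers leave the gripper's body, on its centre line; the fingertips stand 73 mm ahead of it and the grasp point (between the pads) lies 54 mm ahead of it; z points along the fingers, y is the line along which they close (so a half turn about z gives the same grasp; the last joint's range is limited). The gripper opens to 85 mm and grips with 20 to 120 N. Pads are 22 mm wide; open, the fingers measure 114 mm over their backs; the gripper's body (76 mm by 85 mm) begins 54 mm behind the grasp point. The pads swing forward as they close: fully open they stand 13 mm farther back than shut.
Start: joints at [0.959, 0.527, 1.433, -0, 1.181, -0.178], TCP at [0.263, 0.567, 0.304] pointing down, gripper open.
Joint ranges: [-3.08, 3.08], [-0.75, 2.2], [0.22, 2.44], [-1.43, 4.57], [0, 2.65], [-2.85, 2.85]. Speed limits (rad/s): [2.79, 2.79, 3.14, 3.14, 3.14, 3.14].

INTERFACE

Orientations are given as a unit quaternion [x, y, z, w].
In Python, from station import manip gives the robot as it stands.
- The arm moves only by the shell command python3 -m crank 'ROWS' [FORCE]. ROWS is JSON, a list of rows, each an object with "dp": the shift along the tool's x, y, z normalised to -1 to 1, where 1 is 50 cm, a list of three; "delta_rot": the turn, a rotation vector about the tool's x, y, z normalised to -1 to 1, where 1 is 2 pi rad, a list of three; "fingers": the opening, from -1 (shut) to 1 (fully open). A call has 1 to 12 rows; each row shifts and turns the commanded pose from where the row before left it, along the tool's axes as they then stand; what a row does not reach is not made up. A row lasts 1/12 s, in which the tool goes at most 41.7 mm and 7.16 degrees, less where a joint would pass 70% of its speed; a pose out of reach is approached as far as the arm can. A call with a number of a shift or a turn outside -1 to 1 is refused whole. A call with a gripper value outside its range is refused whole. The fingers move at their own pace and stop on an object; FORCE is the grip in N (left out, the last holds). Time passes only in rows, so rows that do not move let the fingers close. It gives the time, the measured TCP pose, the force, the opening and the grip force at its end, in the units of the state.
- manip.sense(): the state, without advancing time (a new reading comes with each control period).
- manip.snapshot(name): name is "scene" or "side" or "wrist"; returns (picture, depth): 420x560x3 uint8, red, green, blue; 420x560 float32, m along the optical axis (not along the pixel's ray), 0 where there is no reading.
- manip.camera_model(name): a dict with "fx", "fy", "cx", "cy" (pixels), "origin" and "attitude" of the camera in the world. Camera axes: x right, y up, looking along -z (the intrinsics and any distortion apply to the point x, -y, -z); pixel columns grow to the right and rows downward; lengths in m; the calibration is good to about 2 mm. A picture is of the moment at which its call begins: read the wrist's pose just before it. camera_model takes no time and is no camera call; for the wrist camera it gives the pose at the moment of the call.
- manip.sign_off(): hands the job in; it is judged then, once.
The state is a dict: "t": time; "q": joint angles; "qd": joint speeds; "tau": joint torques, N m; "tcp_pos": TCP position; "tool_rot": TCP orientation; "force": force on the tool from outside, world axes, zero at the start; "ft_torque": the same for the moment, N m; "finger_gap": opening from 0.0 (shut) to 1.0 (fully open); "gripper_force": force on a finger pad.
Only numpy, scipy, OpenCV 4.12 (cv2) and the standard library are available. Lean on these libraries where they do the work, as an engineer would, in place of code of your own. Each camera call takes 0.05 s, during which the arm holds its last target. There are 200 camera calls.

## Working session

There is one attempt and no reset: what is moved stays moved. The work goes in short steps, Python scripts to look and compute and a shell command to move; the robot and the scene stay as the last step left them, time stands still between calls to the robot, and variables do not carry over. Pictures are saved under pics/ and viewed, at most 14 in all, crops included, and the job is handed in when it is done.

```bash
mkdir -p pics; ls; python3 - <<'E'
from station import manip
import cv2,numpy as np
s=manip.sense();print({k:np.round(v,3).tolist() for k,v in s.items()})
for n in("scene","side"):
    p,d=manip.snapshot(n);cv2.imwrite(f"pics/{n}0.png",p[...,::-1]);np.save(f"{n}0.npy",d)
    print(n,manip.camera_model(n))
print(manip.camera_model("wrist"))
E
```

```text
pics
{'t': 0.0, 'q': [0.959, 0.528, 1.434, 0.0, 1.181, -0.178], 'qd': [-0.0, -0.001, 0.0, -0.002, 0.0, -0.001], 'tau': [-0.0, -44.235, -17.803, -0.0, 0.009, -0.0], 'tcp_pos': [0.262, 0.567, 0.303], 'tool_rot': [0.215, 0.977, -0.001, -0.0], 'force': [0.036, 0.124, -0.35], 'ft_torque': [-0.019, 0.034, -0.003], 'gripper_force': 0.0, 'finger_gap': 1.001}
scene {'fx': 395.9116735301221, 'fy': 395.9116735301221, 'cx': 273.0728827537698, 'cy': 211.8990783102696, 'origin': array([1.23984735, 0.12373527, 0.86293422]), 'attitude': array([0.26615398, 0.30994189, 0.69675937, 0.58959687])}
side {'fx': 529.6923743113019, 'fy': 529.6923743113019, 'cx': 283.39099728319115, 'cy': 213.4841311537443, 'origin': array([-0.11391407, -1.05875477,  1.52237701]), 'attitude': array([ 0.34135515, -0.08534919, -0.22387541,  0.90888502])}
{'fx': 289.05326621639887, 'fy': 289.05326621639887, 'cx': 278.1700713178439, 'cy': 208.5557166780521, 'origin': array([0.20333954, 0.59403902, 0.37297215]), 'attitude': array([-0.11104456, -0.0700815 ,  0.5338257 ,  0.83533694])}
```

View pics/scene0.png

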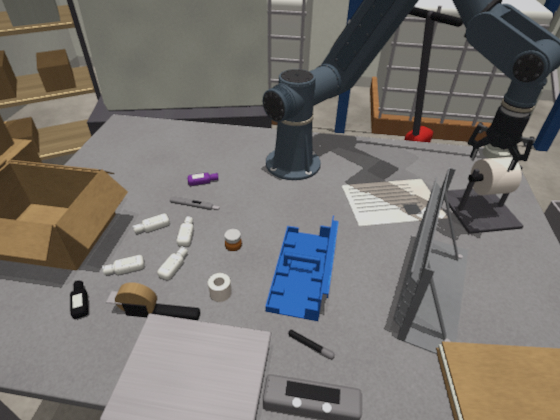

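View pics/side0.png

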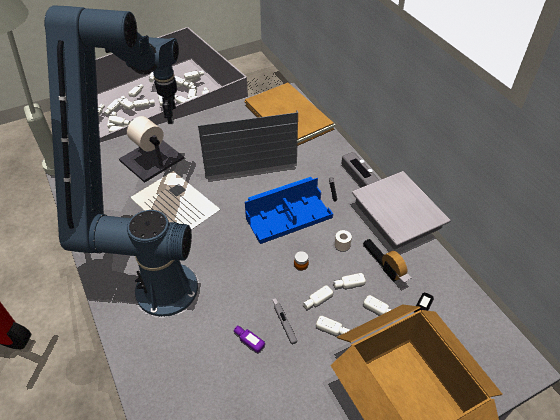

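The scene picture shows the four white bottles at about (152,224), (186,232), (125,265) and (172,264). The purple (203,178) and black (79,300) ones are look-alikes. The blue tray is at (303,270), the panel at (425,265), the jar at (233,240), the roll at (219,288), the tape at (150,300), the cutter at (193,204) and the marker at (312,344). Only the white ones fit the description. I'll make a rectified top-down map, which also serves as the enlarged crop.

```bash
cat > h.py <<'E'
import numpy as np,cv2
from scipy.spatial.transform import Rotation as R
from station import manip
def cloud(d,m):
    v,u=np.mgrid[0:d.shape[0],0:d.shape[1]]
    c=np.stack([(u-m["cx"])/m["fx"]*d,-(v-m["cy"])/m["fy"]*d,-d],-1)
    return R.from_quat(m["attitude"]).apply(c.reshape(-1,3)).reshape(c.shape)+m["origin"]
def bottles(pts):
    """pts: world points of one white bottle -> nothing fancy: min area rect on xy"""
    return cv2.minAreaRect(pts[:,:2].astype(np.float32)*1000)
def topdown(img,P,valid,x0,x1,y0,y1,k):
    # x up in picture, y left
    M=np.zeros((int((x1-x0)*k),int((y1-y0)*k),3),np.uint8)
    o=np.argsort(P[...,2][valid]);p=P[valid][o];c=img[valid][o]
    r=((x1-p[:,0])*k).astype(int);q=((y1-p[:,1])*k).astype(int)
    g=(r>=0)&(r<M.shape[0])&(q>=0)&(q<M.shape[1])
    for a in(0,1):
        for b in(0,1):M[np.minimum(r[g]+a,M.shape[0]-1),np.minimum(q[g]+b,M.shape[1]-1)]=c[g]
    return M
E
python3 - <<'E'
from h import *
maps=[]
for n in("scene","side"):
    img=cv2.imread(f"pics/{n}0.png");d=np.load(f"{n}0.npy");P=cloud(d,manip.camera_model(n))
    t=topdown(img,P,d>0,0.2,1.1,-.65,.55,500);print(n,t.shape);maps.append(t)
    hsv=cv2.cvtColor(img,cv2.COLOR_BGR2HSV);z=P[...,2]
    w=(hsv[...,1]<50)&(hsv[...,2]>140)&(z>0.006)&(z<0.045)&(d>0)&(P[...,0]>.2)&(P[...,0]<1)&(abs(P[...,1])<.7)
    k,l,st,_=cv2.connectedComponentsWithStats(w.astype(np.uint8))
    for i in range(1,k):
        if st[i,4]>60:
            q=P[l==i];print(n,st[i],"rect",np.round(bottles(q)[0]),np.round(bottles(q)[1]),round(bottles(q)[2]),"z",np.round(np.percentile(q[:,2],[5,50,95]),3))
    b=(abs(hsv[...,0].astype(int)-110)<15)&(hsv[...,1]>150)&(d>0)&(z<.2)&(z>-.01)
    q=P[b];print("tray",len(q),np.round(bottles(q)[0]),bottles(q)[1:],q[:,2].min(),q[:,2].max())
    hi=b&(z>.078);q=P[hi];print("lip",np.round(bottles(q)[0],1),bottles(q)[1:],len(q))
    e=(z>.255)&(z<.275)&(P[...,0]>.3)&(P[...,1]>0)&(d>0)
    print("panel top",np.round(bottles(P[e])[0],1),bottles(P[e])[1:])
cv2.imwrite("pics/top1.png",cv2.resize(np.hstack(maps),None,fx=.66,fy=.66))
cv2.imwrite("pics/t_scene.png",maps[0])
E
```

```text
scene (450, 600, 3)
scene [133 213  36  19 316] rect [ 422. -388.] [ 43. 107.] 42 z [0.019 0.027 0.031]
scene [177 216  17  28 297] rect [ 432. -273.] [110.  39.] 8 z [0.021 0.028 0.031]
scene [158 246  30  31 397] rect [ 560. -266.] [ 39. 108.] 75 z [0.02  0.027 0.031]
scene [103 255  41  18 424] rect [ 594. -399.] [ 41. 107.] 27 z [0.018 0.027 0.031]
scene [ 72 293  11  15 122] rect [ 732. -457.] [45. 23.] 36 z [0.027 0.029 0.032]
scene [439 344  24  76 235] rect [784. 439.] [166.   7.] 6 z [0.024 0.027 0.03 ]
tray 4934 [-1032.   254.] ((1389.259033203125, 3806.96044921875), 62.54364776611328) -0.00366595676967274 0.1996772577450976
lip [-1068.1   462.6] ((1028.7039794921875, 3386.058349609375), 62.964393615722656) 612
panel top [508.4 398.9] ((17.4940185546875, 382.80902099609375), 74.40733337402344)
side (450, 600, 3)
side [188 188  14  20  61] rect [237. 346.] [102.  46.] 62 z [0.006 0.008 0.013]
side [333 269  34  18 292] rect [ 564. -257.] [ 69. 120.] 80 z [0.01  0.029 0.036]
side [304 285  31  23 301] rect [ 437. -269.] [120.  48.] 10 z [0.017 0.028 0.035]
side [364 295  27  19 269] rect [ 589. -384.] [55. 95.] 31 z [0.02  0.029 0.035]
side [420 296  11  11  70] rect [ 730. -455.] [46. 21.] 31 z [0.023 0.03  0.035]
side [315 315  35  19 327] rect [ 419. -382.] [ 55. 114.] 41 z [0.018 0.028 0.034]
tray 3614 [450.  39.] ((632.7874755859375, 1019.7566528320312), 59.5772590637207) -0.008631409538640389 0.1808990076539918
lip [230.2 135.6] ((590.8860473632812, 652.6038818359375), 49.727108001708984) 494
panel top [1046.8  630.7] ((884.5587768554688, 1216.62890625), 68.83250427246094)
```

View pics/t_scene.png

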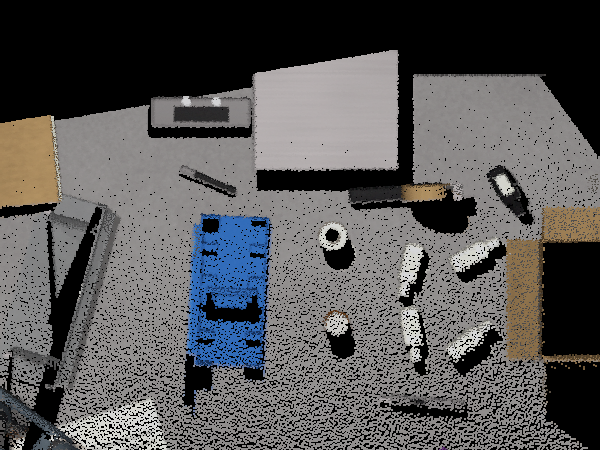

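```bash
python3 - <<'E'
from h import *
C=[]
for n in("scene","side"):
    img=cv2.imread(f"pics/{n}0.png");d=np.load(f"{n}0.npy");P=cloud(d,manip.camera_model(n))
    hsv=cv2.cvtColor(img,cv2.COLOR_BGR2HSV);z=P[...,2]
    ok=(d>0)&(P[...,0]>.3)&(P[...,0]<.95)&(P[...,1]>-.2)&(P[...,1]<.25)
    b=(abs(hsv[...,0].astype(int)-110)<15)&(hsv[...,1]>130)&ok&(z<.2)&(z>-.01)
    q=P[b];print(n,"tray",len(q),bottles(q),q[:,2].max())
    q=P[b&(z>.084)];print("lip",bottles(q),len(q))
    q=P[b&(z>.05)&(z<.075)];print("mid",bottles(q),len(q))
    ok=(d>0)&(P[...,0]>.3)&(P[...,0]<.9)&(P[...,1]>.15)&(P[...,1]<.65)
    for a,c in((.222,.228),(.228,.233),(.240,.25),(.255,.27)):
        q=P[ok&(z>a)&(z<c)&(P[...,2]>.2)]
        if len(q)>8:print("panel",a,bottles(q),len(q))
E
```

```text
scene tray 4737 ((519.5630493164062, 94.8898696899414), (149.61724853515625, 302.88995361328125), 87.21428680419922) 0.09695888544087994
lip ((532.8515625, 160.4410858154297), (17.377946853637695, 278.5314025878906), 87.21728515625) 507
mid ((570.0173950195312, 123.80461883544922), (190.03121948242188, 81.14701843261719), 35.235923767089844) 247
panel 0.222 ((504.9716491699219, 388.21630859375), (39.449928283691406, 383.72406005859375), 74.50950622558594) 86
panel 0.228 ((504.6955261230469, 388.72747802734375), (39.720760345458984, 382.1529541015625), 74.39216613769531) 229
panel 0.24 ((506.3890686035156, 399.6203918457031), (17.757659912109375, 384.4073486328125), 74.3895492553711) 101
panel 0.255 ((508.397216796875, 398.8667907714844), (17.4940185546875, 382.80902099609375), 74.40733337402344) 231
side tray 3611 ((593.8268432617188, 91.36540222167969), (361.0653991699219, 480.78851318359375), 56.449832916259766) 0.10454072385741187
lip ((521.1469116210938, 160.9907989501953), (35.60179138183594, 298.7048645019531), 87.51508331298828) 414
mid ((609.1800537109375, 97.13494110107422), (124.85246276855469, 485.6261901855469), 87.6089096069336) 437
panel 0.222 ((496.4837646484375, 382.50164794921875), (39.62937927246094, 369.5397644042969), 74.82512664794922) 242
panel 0.228 ((500.1385498046875, 381.62750244140625), (38.641517639160156, 376.2784423828125), 74.12042236328125) 212
panel 0.24 ((501.09259033203125, 379.3338623046875), (42.23727035522461, 375.76275634765625), 74.85303497314453) 221
panel 0.255 ((504.5135803222656, 394.0193176269531), (23.1044979095459, 378.51593017578125), 73.857421875) 261
```

The top-down map shows all four white bottles with narrow caps: A (413,338) cap down, B (408,270) cap down, C (470,340) cap up-right, D (478,255) cap up-right. The black one is at (508,195). The panel lies left of the tray, and the tray's back faces it. The whites fit "flat white bottle", while black and purple are excluded. First I confirm with one enlarged crop and write the planning helper.

```bash
cat >> h.py <<'E'
def psi(s):
    x=R.from_quat(s["tool_rot"]).as_matrix()[:,0];return np.degrees(np.arctan2(x[1],x[0]))
def plan(x,y,z,ps):
    """turn about tool z (units of a turn), then shift in tool axes after that turn, untilted (units of 0.5 m)"""
    s=manip.sense();p=np.array(s["tcp_pos"]);T=R.from_quat(s["tool_rot"])
    dz=(psi(s)-ps+180)%360-180
    T2=R.from_euler("z",ps,degrees=True)*R.from_euler("x",180,degrees=True)
    rv=(T.inv()*T2).as_rotvec()/(2*np.pi)
    d=T2.inv().apply(np.array([x,y,z])-p)
    print("tcp",np.round(p,4),"psi",round(psi(s),1),"| turns",np.round(rv,4),"| shift units",np.round(d/.5,4),"rows",np.ceil(np.linalg.norm(d)/.0415))
E
python3 - <<'E'
from h import *
im=cv2.imread("pics/scene0.png")[165:325,60:260];cv2.imwrite("pics/crop.png",cv2.resize(im,None,fx=4,fy=3.7,interpolation=cv2.INTER_CUBIC)[:600,:800])
d=np.load("scene0.npy");P=cloud(d,manip.camera_model("scene"))
q=P[(d>0)&(P[...,0]>.35)&(P[...,0]<.65)&(P[...,1]<-.43)&(P[...,1]>-.56)&(P[...,2]>.05)];print("flap y max",q[:,1].max(),q[:,2].min(),q[:,2].max())
E
python3 -m crank '[{"dp":[0,0,-0.02],"delta_rot":[0,0,0.019],"fingers":1},{"dp":[0,0,-0.02],"delta_rot":[0,0,0.019],"fingers":1},{"dp":[0,0,-0.02],"delta_rot":[0,0,0.019],"fingers":1},{"dp":[0,0,-0.02],"delta_rot":[0,0,0.019],"fingers":1},{"dp":[0,0,-0.02],"delta_rot":[0,0,0.019],"fingers":1},{"dp":[0,0,-0.02],"delta_rot":[0,0,0.019],"fingers":1},{"dp":[0,0,-0.02],"delta_rot":[0,0,0.019],"fingers":1},{"dp":[0,0,-0.02],"delta_rot":[0,0,0.019],"fingers":1},{"dp":[0,0,-0.02],"delta_rot":[0,0,0.019],"fingers":1},{"dp":[0,0,-0.02],"delta_rot":[0,0,0.019],"fingers":1},{"dp":[0,0,-0.02],"delta_rot":[0,0,0.019],"fingers":1},{"dp":[0,0,-0.02],"delta_rot":[0,0,0.019],"fingers":1}]' 40
python3 -c "
from h import *
plan(.45,.15,.42,8)"
```

```text
flap y max -0.4614610471985326 0.0500723360530515 0.18327453563284168
t: 1.1
tcp_pos: [0.2625, 0.5669, 0.4237]
tool_rot: [0.805, 0.593, -0.001, 0.0]
force: [-0.6, 0.4, 0.1]
finger_gap: 1.0
gripper_force: 0.0
tcp [0.2625 0.5669 0.4237] psi 72.7 | turns [1.000e-04 2.000e-04 1.798e-01] | shift units [0.2554 0.8778 0.0075] rows 12.0
```

View pics/crop.png

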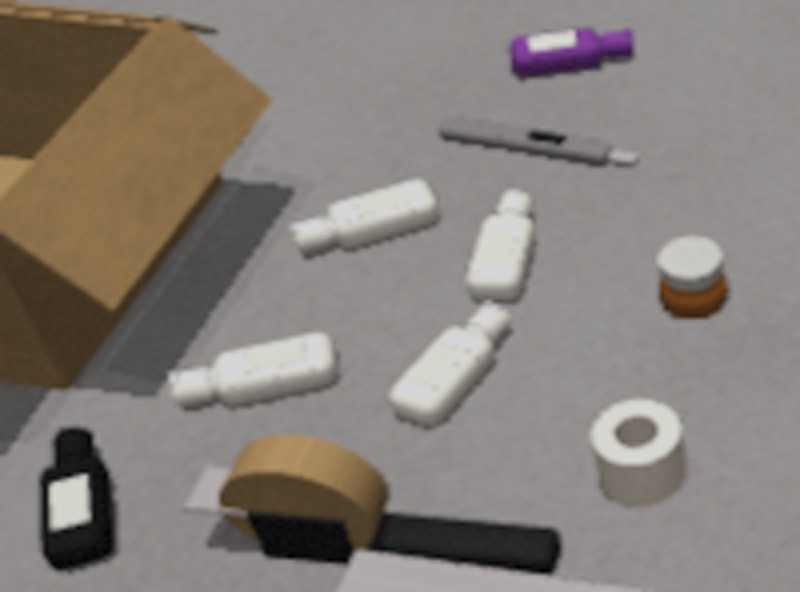

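The crop confirms four white bottles with caps as judged: A's cap is up at (515,205), B's at (490,320), C's at (310,235) and D's at (190,385). Next I rotate and travel over the tray.

```bash
python3 -m crank '[{"dp":[0,0,0],"delta_rot":[0,0,0.018],"fingers":1},{"dp":[0,0,0],"delta_rot":[0,0,0.018],"fingers":1},{"dp":[0,0,0],"delta_rot":[0,0,0.018],"fingers":1},{"dp":[0,0,0],"delta_rot":[0,0,0.018],"fingers":1},{"dp":[0,0,0],"delta_rot":[0,0,0.018],"fingers":1},{"dp":[0,0,0],"delta_rot":[0,0,0.018],"fingers":1},{"dp":[0,0,0],"delta_rot":[0,0,0.018],"fingers":1},{"dp":[0,0,0],"delta_rot":[0,0,0.018],"fingers":1},{"dp":[0,0,0],"delta_rot":[0,0,0.018],"fingers":1},{"dp":[0,0,0],"delta_rot":[0,0,0.018],"fingers":1}]'
python3 -m crank '[{"dp":[0.021,0.073,0],"delta_rot":[0,0,0],"fingers":1},{"dp":[0.021,0.073,0],"delta_rot":[0,0,0],"fingers":1},{"dp":[0.021,0.073,0],"delta_rot":[0,0,0],"fingers":1},{"dp":[0.021,0.073,0],"delta_rot":[0,0,0],"fingers":1},{"dp":[0.021,0.073,0],"delta_rot":[0,0,0],"fingers":1},{"dp":[0.021,0.073,0],"delta_rot":[0,0,0],"fingers":1},{"dp":[0.021,0.073,0],"delta_rot":[0,0,0],"fingers":1},{"dp":[0.021,0.073,0],"delta_rot":[0,0,0],"fingers":1},{"dp":[0.021,0.073,0],"delta_rot":[0,0,0],"fingers":1},{"dp":[0.021,0.073,0],"delta_rot":[0,0,0],"fingers":1},{"dp":[0.021,0.073,0],"delta_rot":[0,0,0],"fingers":1},{"dp":[0.021,0.073,0],"delta_rot":[0,0,0],"fingers":1}]'
cat >> h.py <<'E'
def white(n,save=None):
    m=manip.camera_model(n);p,d=manip.snapshot(n);img=p[...,::-1].copy();P=cloud(d,m)
    if save:cv2.imwrite(save,img)
    hsv=cv2.cvtColor(img,cv2.COLOR_BGR2HSV);z=P[...,2]
    w=(hsv[...,1]<50)&(hsv[...,2]>140)&(z>0.006)&(z<0.05)&(d>0)&(P[...,0]>.3)&(P[...,0]<.7)&(P[...,1]<0.3)&(P[...,1]>-.7)
    k,l,st,_=cv2.connectedComponentsWithStats(w.astype(np.uint8))
    for i in range(1,k):
        if st[i,4]>60:
            r=bottles(P[l==i]);print(n,st[i],"c",np.round(r[0]),"size",np.round(r[1]),"long axis deg",round(r[2]+(90 if r[1][0]<r[1][1] else 0),1))
    return img,P,d
E
python3 - <<'E'
from h import *
img,P,d=white("wrist","pics/w1.png")
hsv=cv2.cvtColor(img,cv2.COLOR_BGR2HSV);z=P[...,2]
b=(abs(hsv[...,0].astype(int)-110)<15)&(hsv[...,1]>130)&(d>0)&(z<.12)&(z>-.01)
print("tray",bottles(P[b])); print("lip",bottles(P[b&(z>.084)]),np.percentile(z[b],99.5))
q=P[b&(z>.055)&(z<.072)];print("bar",bottles(q),len(q))
white("scene")
plan(.445,-.271,.2,8)
E
```

```text
t: 1.93
tcp_pos: [0.2625, 0.5669, 0.4232]
tool_rot: [0.998, 0.069, -0.0, 0.001]
force: [0.3, -0.2, 0.6]
finger_gap: 1.003
gripper_force: 0.0
t: 2.93
tcp_pos: [0.4504, 0.15, 0.4237]
tool_rot: [0.997, 0.072, -0.0, -0.0]
force: [0.7, 0.3, 1.6]
finger_gap: 1.003
gripper_force: 0.0
wrist [463  56  39  43 645] c [ 629. -116.] size [56. 53.] long axis deg 31.5
wrist [524 109  36  65 919] c [ 558. -267.] size [ 36. 100.] long axis deg 170.6
wrist [436 183  28  29 579] c [ 454. -123.] size [42. 44.] long axis deg 176.2
wrist [ 511  188   30   61 1090] c [ 432. -274.] size [106.  37.] long axis deg 9.4
tray ((519.791748046875, -10.204116821289062), (344.1086120605469, 368.4249267578125), 1.4350887537002563)
lip ((521.1744384765625, 160.1497344970703), (16.517822265625, 267.27166748046875), 87.2450180053711) 0.09332370193666045
bar ((518.65283203125, 88.45428466796875), (98.8492660522461, 11.982003211975098), 87.21939849853516) 583
scene [133 213  36  19 323] c [ 422. -388.] size [ 41. 107.] long axis deg 130.9
scene [177 216  17  28 308] c [ 433. -273.] size [109.  39.] long axis deg 8.4
scene [225 229  16  12 127] c [ 455. -121.] size [44. 45.] long axis deg 107.0
scene [158 246  30  31 397] c [ 560. -267.] size [ 38. 108.] long axis deg 166.8
scene [103 255  41  18 431] c [ 594. -399.] size [ 42. 107.] long axis deg 117.8
tcp [0.4525 0.1474 0.4236] psi 7.9 | turns [ 0.0003 -0.0001 -0.0004] | shift units [-0.1314  0.8266  0.4472] rows 12.0
```

View pics/w1.png

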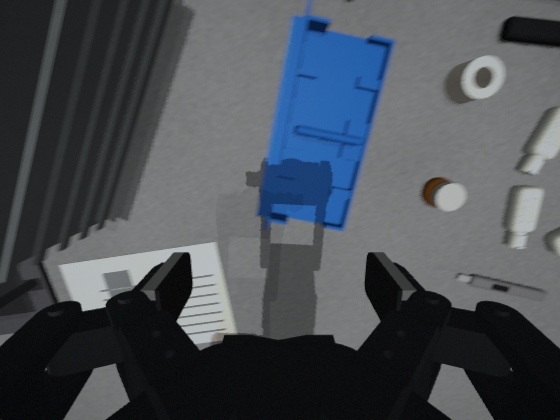

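The wrist view shows the tray at (330,130) and bottles A (525,210) and B (540,150) at the right edge. The tray and bottle poses from the two cameras agree to 1–2 mm. Go to A.

```bash
python3 -m crank '[{"dp":[-0.0114,0.069,0.0373],"delta_rot":[0,0,0],"fingers":1},{"dp":[-0.0114,0.069,0.0373],"delta_rot":[0,0,0],"fingers":1},{"dp":[-0.0114,0.069,0.0373],"delta_rot":[0,0,0],"fingers":1},{"dp":[-0.0114,0.069,0.0373],"delta_rot":[0,0,0],"fingers":1},{"dp":[-0.0114,0.069,0.0373],"delta_rot":[0,0,0],"fingers":1},{"dp":[-0.0114,0.069,0.0373],"delta_rot":[0,0,0],"fingers":1},{"dp":[-0.0114,0.069,0.0373],"delta_rot":[0,0,0],"fingers":1},{"dp":[-0.0114,0.069,0.0373],"delta_rot":[0,0,0],"fingers":1},{"dp":[-0.0114,0.069,0.0373],"delta_rot":[0,0,0],"fingers":1},{"dp":[-0.0114,0.069,0.0373],"delta_rot":[0,0,0],"fingers":1},{"dp":[-0.0114,0.069,0.0373],"delta_rot":[0,0,0],"fingers":1},{"dp":[-0.0114,0.069,0.0373],"delta_rot":[0,0,0],"fingers":1}]'
python3 - <<'E'
from h import *
white("scene")
plan(.442,-.2715,.074,8.5)
E
```

```text
t: 4.03
tcp_pos: [0.442, -0.2686, 0.1989]
tool_rot: [0.997, 0.072, -0.0, -0.0]
force: [0.4, 0.2, 0.8]
finger_gap: 0.999
gripper_force: 0.0
scene [133 213  37  19 332] c [ 422. -388.] size [ 39. 107.] long axis deg 130.1
scene [177 216  16  27 259] c [ 431. -274.] size [109.  36.] long axis deg 9.2
scene [225 228  16  13 134] c [ 453. -122.] size [44. 45.] long axis deg 167.4
scene [158 246  30  32 403] c [ 560. -267.] size [ 40. 110.] long axis deg 168.4
scene [103 255  41  19 447] c [ 593. -399.] size [ 41. 107.] long axis deg 116.7
tcp [ 0.4425 -0.275   0.1961] psi 8.1 | turns [ 0.0005  0.0001 -0.0011] | shift units [ 1.000e-04 -7.100e-03  2.443e-01] rows 3.0
```

```bash
python3 -m crank '[{"dp":[0,-0.004,0.05],"delta_rot":[0,0,-0.001],"fingers":1},{"dp":[0,-0.003,0.05],"delta_rot":[0,0,0],"fingers":1},{"dp":[0,0,0.05],"delta_rot":[0,0,0],"fingers":1},{"dp":[0,0,0.05],"delta_rot":[0,0,0],"fingers":1},{"dp":[0,0,0.044],"delta_rot":[0,0,0],"fingers":1},{"dp":[0,0,0],"delta_rot":[0,0,0],"fingers":-1},{"dp":[0,0,0],"delta_rot":[0,0,0],"fingers":-1},{"dp":[0,0,0],"delta_rot":[0,0,0],"fingers":-1},{"dp":[0,0,0],"delta_rot":[0,0,0],"fingers":-1},{"dp":[0,0,0],"delta_rot":[0,0,0],"fingers":-1},{"dp":[0,0,0],"delta_rot":[0,0,0],"fingers":-1},{"dp":[0,0,0],"delta_rot":[0,0,0],"fingers":-1}]' 40
```

```text
t: 5.08
tcp_pos: [0.4426, -0.2649, 0.0798]
tool_rot: [0.997, 0.075, 0.001, 0.001]
force: [1.5, 0.4, 7.4]
finger_gap: 0.459
gripper_force: 42.9
```

```bash
python3 -m crank '[{"dp":[0,0,-0.025],"delta_rot":[0,0,0],"fingers":-1},{"dp":[0,0,-0.025],"delta_rot":[0,0,-0.018],"fingers":-1},{"dp":[0,0,-0.025],"delta_rot":[0,0,-0.018],"fingers":-1},{"dp":[0,0,-0.025],"delta_rot":[0,0,-0.018],"fingers":-1},{"dp":[0,0,-0.025],"delta_rot":[0,0,-0.018],"fingers":-1},{"dp":[0,0,-0.025],"delta_rot":[0,0,-0.018],"fingers":-1},{"dp":[0,0,-0.025],"delta_rot":[0,0,-0.018],"fingers":-1},{"dp":[0,0,-0.025],"delta_rot":[0,0,-0.018],"fingers":-1},{"dp":[0,0,-0.025],"delta_rot":[0,0,-0.018],"fingers":-1},{"dp":[0,0,-0.025],"delta_rot":[0,0,-0.018],"fingers":-1},{"dp":[0,0,-0.025],"delta_rot":[0,0,-0.018],"fingers":-1},{"dp":[0,0,-0.025],"delta_rot":[0,0,-0.018],"fingers":-1}]'
python3 - <<'E'
from h import *
white("scene")
plan(.6390,.0926,.2,87.2)
E
```

```text
t: 6.08
tcp_pos: [0.4411, -0.2638, 0.2291]
tool_rot: [0.765, 0.644, 0.0, -0.0]
force: [0.9, 0.8, -0.6]
finger_gap: 0.457
gripper_force: 42.0
scene [133 213  37  19 328] c [ 421. -389.] size [ 42. 107.] long axis deg 128.9
scene [225 228  16  13 133] c [ 453. -122.] size [43. 45.] long axis deg 120.8
scene [158 246  30  32 407] c [ 560. -266.] size [ 38. 110.] long axis deg 167.0
scene [103 255  41  19 444] c [ 594. -399.] size [ 40. 106.] long axis deg 113.1
scene [208 275  21  16 117] c [ 634. -117.] size [55. 46.] long axis deg 45.5
tcp [ 0.4421 -0.2646  0.2313] psi 80.4 | turns [ 0.0005  0.0004 -0.0188] | shift units [0.7328 0.3584 0.0625] rows 10.0
```

```bash
python3 -m crank '[{"dp":[0,0,0],"delta_rot":[0,0,-0.0188],"fingers":-1},{"dp":[0.0733,0.0358,0.006],"delta_rot":[0,0,0],"fingers":-1},{"dp":[0.0733,0.0358,0.006],"delta_rot":[0,0,0],"fingers":-1},{"dp":[0.0733,0.0358,0.006],"delta_rot":[0,0,0],"fingers":-1},{"dp":[0.0733,0.0358,0.006],"delta_rot":[0,0,0],"fingers":-1},{"dp":[0.0733,0.0358,0.006],"delta_rot":[0,0,0],"fingers":-1},{"dp":[0.0733,0.0358,0.006],"delta_rot":[0,0,0],"fingers":-1},{"dp":[0.0733,0.0358,0.006],"delta_rot":[0,0,0],"fingers":-1},{"dp":[0.0733,0.0358,0.006],"delta_rot":[0,0,0],"fingers":-1},{"dp":[0.0733,0.0358,0.006],"delta_rot":[0,0,0],"fingers":-1},{"dp":[0.0733,0.0358,0.006],"delta_rot":[0,0,0],"fingers":-1},{"dp":[0,0,0],"delta_rot":[0,0,0],"fingers":-1}]'
python3 - <<'E'
from h import *
p,d=manip.snapshot("wrist");cv2.imwrite("pics/w2.png",p[...,::-1])
plan(.6390,.0926,.084,87.2)
E
```

```text
t: 7.13
tcp_pos: [0.6441, 0.0979, 0.1976]
tool_rot: [0.726, 0.687, 0.003, 0.0]
force: [-0.4, -0.4, -0.5]
finger_gap: 0.464
gripper_force: 42.0
tcp [0.6423 0.0951 0.1974] psi 86.9 | turns [ 0.0001 -0.0001 -0.0009] | shift units [-0.0053 -0.0063  0.2268] rows 3.0
```

View pics/w2.png

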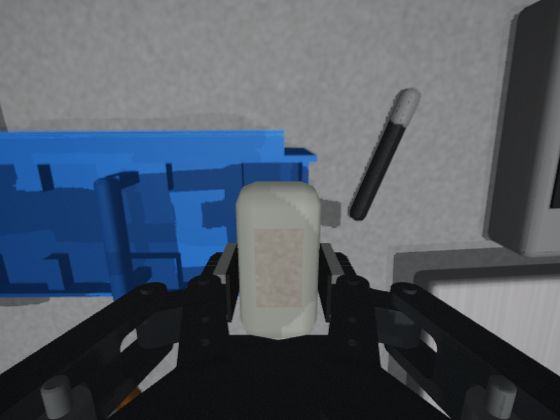

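The bottle is held straight, body end at (278,190), above the end compartment on the right. Lower it.

```bash
python3 -m crank '[{"dp":[-0.0053,-0.0063,0.03],"delta_rot":[0,0,-0.001],"fingers":-1},{"dp":[0,0,0.03],"delta_rot":[0,0,0],"fingers":-1},{"dp":[0,0,0.03],"delta_rot":[0,0,0],"fingers":-1},{"dp":[0,0,0.03],"delta_rot":[0,0,0],"fingers":-1},{"dp":[0,0,0.03],"delta_rot":[0,0,0],"fingers":-1},{"dp":[0,0,0.025],"delta_rot":[0,0,0],"fingers":-1},{"dp":[0,0,0.015],"delta_rot":[0,0,0],"fingers":-1},{"dp":[0,0,0.01],"delta_rot":[0,0,0],"fingers":-1},{"dp":[0,0,0.008],"delta_rot":[0,0,0],"fingers":-1},{"dp":[0,0,0.008],"delta_rot":[0,0,0],"fingers":-1},{"dp":[0,0,0],"delta_rot":[0,0,0],"fingers":-1}]'
python3 - <<'E'
from h import *
plan(.6390,.0926,.084,87.2)
E
```

```text
t: 8.1
tcp_pos: [0.6382, 0.0887, 0.0898]
tool_rot: [0.725, 0.688, -0.0, -0.0]
force: [-0.2, 0.6, -1.2]
finger_gap: 0.461
gripper_force: 42.0
tcp [0.6382 0.0887 0.0898] psi 87.0 | turns [-0.0001  0.     -0.0005] | shift units [0.008  0.0012 0.0117] rows 1.0
```

```bash
python3 -m crank '[{"dp":[0.006,0,0.005],"delta_rot":[0,0,0],"fingers":-1},{"dp":[0,0,0.005],"delta_rot":[0,0,0],"fingers":-1},{"dp":[0,0,0],"delta_rot":[0,0,0],"fingers":-1},{"dp":[0,0,0],"delta_rot":[0,0,0],"fingers":0.3},{"dp":[0,0,0],"delta_rot":[0,0,0],"fingers":0.3},{"dp":[0,0,0],"delta_rot":[0,0,0],"fingers":0.3},{"dp":[0,0,0],"delta_rot":[0,0,0],"fingers":0.3},{"dp":[0,0,-0.03],"delta_rot":[0,0,0],"fingers":0.3},{"dp":[0,0,-0.05],"delta_rot":[0,0,0],"fingers":0.3},{"dp":[0,0,-0.07],"delta_rot":[0,0,0],"fingers":0.3},{"dp":[0,0,-0.07],"delta_rot":[0,0,0],"fingers":0.3},{"dp":[0,0,0],"delta_rot":[0,0,0],"fingers":0.3}]'
cat >> h.py <<'E'
def inplace(P,img,d,o=(.51865,.08845),yaw=87.22):
    """white things within the tray, in the tray's frame"""
    hsv=cv2.cvtColor(img,cv2.COLOR_BGR2HSV)
    a=np.radians(yaw);q=P-np.array([*o,0]);X=q[...,0]*np.cos(a)+q[...,1]*np.sin(a);Y=-q[...,0]*np.sin(a)+q[...,1]*np.cos(a)
    for i,b in enumerate((-.12,-.055,.055,.12)):
        m=(d>0)&(hsv[...,1]<60)&(hsv[...,2]>90)&(abs(Y-b)<.032)&(abs(X)<.066)&(P[...,2]<.06)&(P[...,2]>.015)
        if m.sum()>60:
            f=np.stack([X[m],Y[m]-b],-1);r=cv2.minAreaRect((f*1000).astype(np.float32));print("bay",i+1,"centre",np.round(r[0],1),"size",np.round(r[1]),"ang",round(r[2]),"x range",np.round(np.percentile(f[:,0],[1,99])*1000),"z",np.round(np.percentile(P[m][:,2],[50,95]),3),m.sum())
E
python3 - <<'E'
from h import *
img,P,d=white("scene");inplace(P,img,d)
img,P,d=white("wrist");inplace(P,img,d)
plan(.45,-.10,.25,-15)
E
```

```text
t: 9.1
tcp_pos: [0.6424, 0.0918, 0.2027]
tool_rot: [0.725, 0.689, 0.005, 0.005]
force: [-0.1, -0.5, -0.1]
finger_gap: 0.65
gripper_force: 0.0
scene [133 213  37  19 328] c [ 422. -388.] size [ 44. 107.] long axis deg 126.2
scene [225 229  16  12 120] c [ 455. -121.] size [44. 44.] long axis deg 14.7
scene [158 246  30  31 402] c [ 560. -267.] size [ 40. 108.] long axis deg 167.7
scene [103 255  41  19 437] c [ 594. -399.] size [ 41. 108.] long axis deg 118.2
scene [209 276  20  15  68] c [ 637. -110.] size [41. 45.] long axis deg 155.5
scene [272 294  42  15 390] c [641.  79.] size [106.  36.] long axis deg 81.9
bay 1 centre [-3.6 -4.8] size [106.  43.] ang 1 x range [-55.  48.] z [0.031 0.034] 526
wrist [ 253  163   41   91 2898] c [640.  91.] size [82. 33.] long axis deg 88.0
wrist [263 254  20  25 445] c [635.  34.] size [31. 18.] long axis deg 86.2
wrist [ 94 413  15   7  73] c [ 459. -105.] size [12.  9.] long axis deg 42.1
bay 1 centre [-5.7 -5.3] size [ 50. 119.] ang 90 x range [-55.  51.] z [0.031 0.033] 4569
tcp [0.6395 0.0917 0.1975] psi 87.0 | turns [ 0.0005 -0.0007  0.2834] | shift units [-0.2668  0.4684 -0.1051] rows 7.0
```

```bash
python3 -m crank '[{"dp":[0,0,0],"delta_rot":[0,0,0.0198],"fingers":1},{"dp":[0,0,0],"delta_rot":[0,0,0.0198],"fingers":1},{"dp":[0,0,0],"delta_rot":[0,0,0.0198],"fingers":1},{"dp":[0,0,0],"delta_rot":[0,0,0.0198],"fingers":1},{"dp":[0,0,0],"delta_rot":[0,0,0.0198],"fingers":1},{"dp":[0,0,0],"delta_rot":[0,0,0.0198],"fingers":1},{"dp":[0,0,0],"delta_rot":[0,0,0.0198],"fingers":1},{"dp":[0,0,0],"delta_rot":[0,0,0.0198],"fingers":1},{"dp":[0,0,0],"delta_rot":[0,0,0.0198],"fingers":1},{"dp":[0,0,0],"delta_rot":[0,0,0.0198],"fingers":1},{"dp":[0,0,0],"delta_rot":[0,0,0.0198],"fingers":1},{"dp":[0,0,0],"delta_rot":[0,0,0.0198],"fingers":1}]'
python3 -m crank '[{"dp":[0,0,0],"delta_rot":[0,0,0.0198],"fingers":1},{"dp":[0,0,0],"delta_rot":[0,0,0.0198],"fingers":1},{"dp":[0.0023,0.0735,0.014],"delta_rot":[0,0,0],"fingers":1},{"dp":[0.0023,0.0735,0.014],"delta_rot":[0,0,0],"fingers":1},{"dp":[0.0023,0.0735,0.014],"delta_rot":[0,0,0],"fingers":1},{"dp":[0.0023,0.0735,0.014],"delta_rot":[0,0,0],"fingers":1},{"dp":[0.0023,0.0735,0.014],"delta_rot":[0,0,0],"fingers":1},{"dp":[0.0023,0.0735,0.014],"delta_rot":[0,0,0],"fingers":1},{"dp":[0.0023,0.0735,0.014],"delta_rot":[0,0,0],"fingers":1},{"dp":[0.0023,0.0735,0.014],"delta_rot":[0,0,0],"fingers":1},{"dp":[0.0023,0.0735,0.014],"delta_rot":[0,0,0],"fingers":1},{"dp":[0.0023,0.0735,0.014],"delta_rot":[0,0,0],"fingers":1}]'
python3 - <<'E'
from h import *
white("scene");white("wrist")
plan(.5698,-.2692,.083,-12.7)
E
```

```text
t: 10.2
tcp_pos: [0.6373, 0.0917, 0.1931]
tool_rot: [1.0, 0.01, -0.002, -0.0]
force: [0.7, 0.8, 0.4]
finger_gap: 1.0
gripper_force: 0.0
t: 11.2
tcp_pos: [0.5669, -0.2703, 0.123]
tool_rot: [0.994, -0.111, -0.002, -0.001]
force: [1.5, 0.5, 0.4]
finger_gap: 1.0
gripper_force: 0.0
scene [225 230  15  10  89] c [ 456. -119.] size [30. 41.] long axis deg 147.9
scene [158 251  22  26 290] c [ 571. -267.] size [39. 89.] long axis deg 161.7
scene [103 255  41  19 455] c [ 594. -399.] size [ 42. 107.] long axis deg 118.3
scene [208 273  23  19 118] c [ 631. -112.] size [49. 56.] long axis deg 134.4
scene [272 293  43  18 513] c [640.  79.] size [106.  42.] long axis deg 82.7
wrist [ 508   76   52   54 1461] c [ 613. -437.] size [21. 23.] long axis deg 116.1
wrist [ 386  105  139  124 8402] c [ 588. -390.] size [37. 83.] long axis deg 117.9
wrist [273 185  11  15  86] c [ 597. -286.] size [6. 9.] long axis deg 168.9
wrist [239 284  38  13 137] c [ 535. -256.] size [25.  8.] long axis deg 52.2
wrist [249 295  31  35 870] c [ 519. -258.] size [20. 24.] long axis deg 165.9
wrist [ 430  375   56   45 1452] c [ 415. -382.] size [37. 33.] long axis deg 40.2
tcp [ 0.5666 -0.2747  0.1225] psi -13.1 | turns [ 0.0001  0.0003 -0.0012] | shift units [ 0.0038 -0.0122  0.079 ] rows 1.0
```

```bash
python3 -m crank '[{"dp":[0.003,-0.006,0.02],"delta_rot":[0,0,-0.001],"fingers":1},{"dp":[0,0,0.02],"delta_rot":[0,0,0],"fingers":1},{"dp":[0,0,0.02],"delta_rot":[0,0,0],"fingers":1},{"dp":[0,0,0.017],"delta_rot":[0,0,0],"fingers":1},{"dp":[0,0,0],"delta_rot":[0,0,0],"fingers":-1},{"dp":[0,0,0],"delta_rot":[0,0,0],"fingers":-1},{"dp":[0,0,0],"delta_rot":[0,0,0],"fingers":-1},{"dp":[0,0,0],"delta_rot":[0,0,0],"fingers":-1},{"dp":[0,0,0],"delta_rot":[0,0,0],"fingers":-1},{"dp":[0,0,0],"delta_rot":[0,0,0],"fingers":-1},{"dp":[0,0,0],"delta_rot":[0,0,0],"fingers":-1}]'
python3 -m crank '[{"dp":[0,0,-0.025],"delta_rot":[0,0,0],"fingers":-1},{"dp":[0,0,-0.025],"delta_rot":[0,0,-0.0198],"fingers":-1},{"dp":[0,0,-0.025],"delta_rot":[0,0,-0.0198],"fingers":-1},{"dp":[0,0,-0.025],"delta_rot":[0,0,-0.0198],"fingers":-1},{"dp":[0,0,-0.025],"delta_rot":[0,0,-0.0198],"fingers":-1},{"dp":[0,0,-0.025],"delta_rot":[0,0,-0.0198],"fingers":-1},{"dp":[0,0,-0.025],"delta_rot":[0,0,-0.0198],"fingers":-1},{"dp":[0,0,-0.025],"delta_rot":[0,0,-0.0198],"fingers":-1},{"dp":[0,0,-0.02],"delta_rot":[0,0,-0.0198],"fingers":-1},{"dp":[0,0,-0.02],"delta_rot":[0,0,-0.0198],"fingers":-1},{"dp":[0,0,0],"delta_rot":[0,0,-0.0198],"fingers":-1},{"dp":[0,0,0],"delta_rot":[0,0,-0.0198],"fingers":-1}]'
python3 - <<'E'
from h import *
white("scene")
plan(.5741,.0958,.2,87.2)
E
```

```text
t: 12.22
tcp_pos: [0.5711, -0.2668, 0.0874]
tool_rot: [0.994, -0.108, 0.001, 0.0]
force: [1.0, 0.7, 2.6]
finger_gap: 0.455
gripper_force: 42.1
t: 13.22
tcp_pos: [0.5706, -0.2668, 0.2083]
tool_rot: [0.837, 0.547, 0.0, 0.001]
force: [-0.2, 0.1, -0.6]
finger_gap: 0.456
gripper_force: 41.6
scene [225 229  16  12 121] c [ 454. -121.] size [46. 44.] long axis deg 10.6
scene [103 255  41  19 454] c [ 593. -399.] size [ 42. 106.] long axis deg 115.4
scene [209 274  22  18 115] c [ 630. -110.] size [48. 56.] long axis deg 171.0
scene [271 293  44  18 516] c [641.  77.] size [110.  43.] long axis deg 85.7
tcp [ 0.5704 -0.2666  0.2078] psi 66.6 | turns [ 0.0001  0.0001 -0.0573] | shift units [ 0.7243 -0.028   0.0156] rows 9.0
```

```bash
python3 -m crank '[{"dp":[0,0,0],"delta_rot":[0,0,-0.0191],"fingers":-1},{"dp":[0,0,0],"delta_rot":[0,0,-0.0191],"fingers":-1},{"dp":[0,0,0],"delta_rot":[0,0,-0.0191],"fingers":-1},{"dp":[0.0805,-0.003,0],"delta_rot":[0,0,0],"fingers":-1},{"dp":[0.0805,-0.003,0],"delta_rot":[0,0,0],"fingers":-1},{"dp":[0.0805,-0.003,0],"delta_rot":[0,0,0],"fingers":-1},{"dp":[0.0805,-0.003,0],"delta_rot":[0,0,0],"fingers":-1},{"dp":[0.0805,-0.003,0],"delta_rot":[0,0,0],"fingers":-1},{"dp":[0.0805,-0.003,0],"delta_rot":[0,0,0],"fingers":-1},{"dp":[0.0805,-0.003,0],"delta_rot":[0,0,0],"fingers":-1},{"dp":[0.0805,-0.003,0],"delta_rot":[0,0,0],"fingers":-1},{"dp":[0.08,-0.003,0],"delta_rot":[0,0,0],"fingers":-1}]'
python3 -m crank '[{"dp":[0,0,0.03],"delta_rot":[0,0,0],"fingers":-1},{"dp":[0,0,0.04],"delta_rot":[0,0,0],"fingers":-1},{"dp":[0,0,0.04],"delta_rot":[0,0,0],"fingers":-1},{"dp":[0,0,0.03],"delta_rot":[0,0,0],"fingers":-1},{"dp":[0,0,0],"delta_rot":[0,0,0],"fingers":-1},{"dp":[0,0,0],"delta_rot":[0,0,0],"fingers":-1}]'
python3 - <<'E'
from h import *
img,P,d=white("scene")
hsv=cv2.cvtColor(img,cv2.COLOR_BGR2HSV);z=P[...,2]
b=(abs(hsv[...,0].astype(int)-110)<15)&(hsv[...,1]>130)&(d>0)&(P[...,0]>.3)&(P[...,0]<.7)&(abs(P[...,1])<.3)&(z>.084);print("lip",bottles(P[b]))
plan(.5741,.0958,.0914,87.2)
E
```

```text
t: 14.27
tcp_pos: [0.5778, 0.0974, 0.2071]
tool_rot: [0.729, 0.685, -0.0, -0.0]
force: [1.4, -0.0, -0.2]
finger_gap: 0.456
gripper_force: 41.6
t: 14.77
tcp_pos: [0.5778, 0.0955, 0.1362]
tool_rot: [0.728, 0.685, -0.001, -0.001]
force: [-0.4, 0.5, -0.7]
finger_gap: 0.454
gripper_force: 41.6
scene [133 213  37  19 325] c [ 420. -390.] size [ 44. 107.] long axis deg 125.3
scene [225 228  16  13 126] c [ 453. -121.] size [47. 44.] long axis deg 47.9
scene [103 255  41  19 435] c [ 593. -400.] size [ 42. 107.] long axis deg 116.2
scene [217 273  14  18  74] c [ 626. -103.] size [55. 34.] long axis deg 15.5
scene [272 293  43  18 498] c [638.  82.] size [107.  49.] long axis deg 75.1
lip ((519.8517456054688, 116.59326171875), (108.15752410888672, 296.2038879394531), 86.55245208740234)
tcp [0.5786 0.0954 0.1371] psi 86.6 | turns [ 0.      0.     -0.0018] | shift units [ 0.0003 -0.009   0.0915] rows 2.0
```

```bash
python3 -m crank '[{"dp":[0,-0.008,0],"delta_rot":[0,0,-0.0018],"fingers":-1},{"dp":[0,0,0.03],"delta_rot":[0,0,0],"fingers":-1},{"dp":[0,0,0.03],"delta_rot":[0,0,0],"fingers":-1},{"dp":[0,0,0.02],"delta_rot":[0,0,0],"fingers":-1},{"dp":[0,0,0.008],"delta_rot":[0,0,0],"fingers":-1},{"dp":[0,0,0.003],"delta_rot":[0,0,0],"fingers":-1},{"dp":[0,0,0],"delta_rot":[0,0,0],"fingers":-1},{"dp":[0,0,0],"delta_rot":[0,0,0],"fingers":-1}]'
python3 -m crank '[{"dp":[0,0,0],"delta_rot":[0,0,0],"fingers":0.25},{"dp":[0,0,0],"delta_rot":[0,0,0],"fingers":0.25},{"dp":[0,0,0],"delta_rot":[0,0,0],"fingers":0.25},{"dp":[0,0,0],"delta_rot":[0,0,0],"fingers":0.25},{"dp":[0,0,-0.03],"delta_rot":[0,0,0],"fingers":0.25},{"dp":[0,0,-0.05],"delta_rot":[0,0,0],"fingers":0.25},{"dp":[0,0,-0.07],"delta_rot":[0,0,0],"fingers":0.25},{"dp":[0,0,-0.07],"delta_rot":[0,0,0],"fingers":0.25},{"dp":[0,0,0],"delta_rot":[0,0,0],"fingers":0.25}]'
python3 - <<'E'
from h import *
img,P,d=white("wrist","pics/w3.png");inplace(P,img,d)
white("scene")
plan(.5885,-.3911,.2,117)
E
```

```text
t: 15.48
tcp_pos: [0.5749, 0.0957, 0.0918]
tool_rot: [0.724, 0.69, 0.001, 0.001]
force: [0.1, -0.3, -0.1]
finger_gap: 0.454
gripper_force: 41.6
t: 16.23
tcp_pos: [0.5778, 0.0959, 0.2075]
tool_rot: [0.724, 0.69, 0.004, 0.004]
force: [0.8, -0.0, 0.4]
finger_gap: 0.628
gripper_force: 0.0
wrist [ 320  161   47   93 3484] c [638.  90.] size [87. 38.] long axis deg 87.2
wrist [ 255  163   38   88 2504] c [576.  94.] size [81. 32.] long axis deg 86.9
wrist [325 250   5  22  64] c [626.  39.] size [21.  2.] long axis deg 86.6
wrist [263 252  20  23 408] c [573.  42.] size [23. 18.] long axis deg 86.5
bay 1 centre [ 0.2 -5.2] size [ 50. 114.] ang 90 x range [-48.  50.] z [0.031 0.033] 3837
bay 2 centre [-2.2 -1.7] size [108.  39.] ang 1 x range [-54.  51.] z [0.031 0.033] 4338
scene [133 213  37  19 323] c [ 420. -389.] size [ 42. 108.] long axis deg 123.8
scene [225 228  16  13 125] c [ 454. -121.] size [46. 44.] long axis deg 13.2
scene [103 255  41  19 433] c [ 595. -399.] size [ 40. 107.] long axis deg 118.5
scene [209 275  22  16  84] c [ 630. -112.] size [45. 55.] long axis deg 155.4
scene [277 275  40  15 359] c [579.  83.] size [105.  33.] long axis deg 86.2
scene [271 293  44  18 500] c [639.  76.] size [112.  41.] long axis deg 82.1
tcp [0.575  0.0958 0.2028] psi 87.3 | turns [ 0.0006  0.0001 -0.0825] | shift units [-0.8799 -0.4181  0.0056] rows 12.0
```

View pics/w3.png

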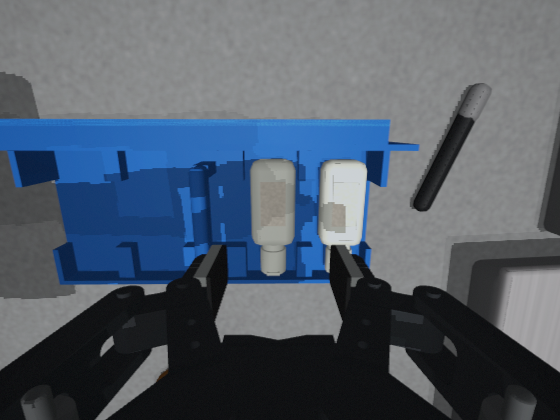

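Both bottles lie flat with caps to the front: (273,215) in the compartment right of the handle, (340,205) in the end one. Next is D.

```bash
python3 -m crank '[{"dp":[0,0,0],"delta_rot":[0,0,-0.0165],"fingers":1},{"dp":[0,0,0],"delta_rot":[0,0,-0.0165],"fingers":1},{"dp":[0,0,0],"delta_rot":[0,0,-0.0165],"fingers":1},{"dp":[0,0,0],"delta_rot":[0,0,-0.0165],"fingers":1},{"dp":[0,0,0],"delta_rot":[0,0,-0.0165],"fingers":1}]'
python3 -m crank '[{"dp":[-0.0733,-0.035,0],"delta_rot":[0,0,0],"fingers":1},{"dp":[-0.0733,-0.035,0],"delta_rot":[0,0,0],"fingers":1},{"dp":[-0.0733,-0.035,0],"delta_rot":[0,0,0],"fingers":1},{"dp":[-0.0733,-0.035,0],"delta_rot":[0,0,0],"fingers":1},{"dp":[-0.0733,-0.035,0],"delta_rot":[0,0,0],"fingers":1},{"dp":[-0.0733,-0.035,0],"delta_rot":[0,0,0],"fingers":1},{"dp":[-0.0733,-0.035,0],"delta_rot":[0,0,0],"fingers":1},{"dp":[-0.0733,-0.035,0],"delta_rot":[0,0,0],"fingers":1},{"dp":[-0.0733,-0.035,0],"delta_rot":[0,0,0],"fingers":1},{"dp":[-0.0733,-0.035,0],"delta_rot":[0,0,0],"fingers":1},{"dp":[-0.0733,-0.035,0],"delta_rot":[0,0,0],"fingers":1},{"dp":[-0.0733,-0.035,0],"delta_rot":[0,0,0],"fingers":1}]'
python3 -m crank '[{"dp":[0,0,0.02],"delta_rot":[0,0,0],"fingers":1},{"dp":[0,0,0.02],"delta_rot":[0,0,0],"fingers":1},{"dp":[0,0,0],"delta_rot":[0,0,0],"fingers":1}]'
python3 - <<'E'
from h import *
white("wrist");white("scene")
plan(.5895,-.3901,.084,117)
E
```

```text
t: 16.75
tcp_pos: [0.5731, 0.0957, 0.1991]
tool_rot: [0.52, 0.854, -0.001, -0.002]
force: [0.7, -0.5, -0.1]
finger_gap: 0.998
gripper_force: 0.0
t: 17.75
tcp_pos: [0.5855, -0.3927, 0.1985]
tool_rot: [0.523, 0.852, 0.001, -0.002]
force: [-0.0, 0.6, 0.6]
finger_gap: 0.999
gripper_force: 0.0
t: 18.0
tcp_pos: [0.5845, -0.3895, 0.1762]
tool_rot: [0.523, 0.852, 0.001, -0.005]
force: [-0.3, 1.0, -1.8]
finger_gap: 0.997
gripper_force: 0.0
wrist [  32   41   88  152 6779] c [ 420. -390.] size [ 38. 107.] long axis deg 127.0
wrist [256 167  40  34 699] c [ 569. -364.] size [27. 24.] long axis deg 51.3
wrist [ 261  218   40   41 1223] c [ 594. -405.] size [32. 35.] long axis deg 117.9
wrist [274 260  16   7  94] c [ 605. -424.] size [13.  5.] long axis deg 27.3
wrist [270 264  27  30 645] c [ 613. -437.] size [23. 24.] long axis deg 117.5
scene [133 213  37  19 334] c [ 422. -389.] size [ 42. 107.] long axis deg 128.2
scene [225 230  15  11 109] c [ 455. -121.] size [41. 39.] long axis deg 82.0
scene [103 255  41  19 370] c [ 595. -398.] size [ 37. 107.] long axis deg 117.8
scene [277 274  41  19 487] c [576.  83.] size [106.  41.] long axis deg 83.4
scene [271 293  44  18 512] c [640.  76.] size [112.  41.] long axis deg 83.7
tcp [ 0.5859 -0.3889  0.1787] psi 117.1 | turns [-0.0003 -0.0009  0.0002] | shift units [-0.0054  0.0052  0.1895] rows 3.0
```

```bash
python3 -m crank '[{"dp":[-0.005,0.005,0.05],"delta_rot":[0,0,0],"fingers":1},{"dp":[0,0,0.05],"delta_rot":[0,0,0],"fingers":1},{"dp":[0,0,0.05],"delta_rot":[0,0,0],"fingers":1},{"dp":[0,0,0.038],"delta_rot":[0,0,0],"fingers":1},{"dp":[0,0,0],"delta_rot":[0,0,0],"fingers":1},{"dp":[0,0,0],"delta_rot":[0,0,0],"fingers":-1},{"dp":[0,0,0],"delta_rot":[0,0,0],"fingers":-1},{"dp":[0,0,0],"delta_rot":[0,0,0],"fingers":-1},{"dp":[0,0,0],"delta_rot":[0,0,0],"fingers":-1},{"dp":[0,0,0],"delta_rot":[0,0,0],"fingers":-1},{"dp":[0,0,0],"delta_rot":[0,0,0],"fingers":-1},{"dp":[0,0,0],"delta_rot":[0,0,0],"fingers":-1}]'
python3 -m crank '[{"dp":[0,0,-0.03],"delta_rot":[0,0,0],"fingers":-1},{"dp":[0,0,-0.04],"delta_rot":[0,0,0],"fingers":-1},{"dp":[0,0,-0.04],"delta_rot":[0,0,0],"fingers":-1},{"dp":[0,0,-0.05],"delta_rot":[0,0,0.0165],"fingers":-1},{"dp":[0,0,-0.05],"delta_rot":[0,0,0.0165],"fingers":-1},{"dp":[0,0,-0.04],"delta_rot":[0,0,0.0165],"fingers":-1},{"dp":[0,0,0],"delta_rot":[0,0,0.0165],"fingers":-1},{"dp":[0,0,0],"delta_rot":[0,0,0.0165],"fingers":-1},{"dp":[0,0,0],"delta_rot":[0,0,0],"fingers":-1}]'
python3 - <<'E'
from h import *
white("scene")
plan(.4642,.1011,.2,87.2)
E
```

```text
t: 19.1
tcp_pos: [0.5912, -0.3933, 0.0895]
tool_rot: [0.523, 0.853, -0.0, 0.002]
force: [0.3, 1.4, 7.2]
finger_gap: 0.458
gripper_force: 42.6
t: 19.85
tcp_pos: [0.5901, -0.3925, 0.2137]
tool_rot: [0.724, 0.69, 0.0, 0.001]
force: [-0.8, -0.7, -1.2]
finger_gap: 0.457
gripper_force: 41.8
scene [133 213  37  19 334] c [ 422. -389.] size [ 39. 107.] long axis deg 129.0
scene [225 230  15  11  96] c [ 453. -121.] size [39. 39.] long axis deg 165.3
scene [209 273  19  18  77] c [ 625. -113.] size [59. 36.] long axis deg 49.1
scene [277 274  41  18 486] c [577.  83.] size [106.  39.] long axis deg 86.3
scene [272 293  43  18 505] c [640.  79.] size [107.  44.] long axis deg 83.7
tcp [ 0.5899 -0.3924  0.213 ] psi 87.4 | turns [0.     0.     0.0005] | shift units [ 0.9736 -0.2993  0.0261] rows 13.0
```

```bash
python3 -m crank '[{"dp":[0.0749,-0.023,0.002],"delta_rot":[0,0,0],"fingers":-1},{"dp":[0.0749,-0.023,0.002],"delta_rot":[0,0,0],"fingers":-1},{"dp":[0.0749,-0.023,0.002],"delta_rot":[0,0,0],"fingers":-1},{"dp":[0.0749,-0.023,0.002],"delta_rot":[0,0,0],"fingers":-1},{"dp":[0.0749,-0.023,0.002],"delta_rot":[0,0,0],"fingers":-1},{"dp":[0.0749,-0.023,0.002],"delta_rot":[0,0,0],"fingers":-1},{"dp":[0.0749,-0.023,0.002],"delta_rot":[0,0,0],"fingers":-1},{"dp":[0.0749,-0.023,0.002],"delta_rot":[0,0,0],"fingers":-1},{"dp":[0.0749,-0.023,0.002],"delta_rot":[0,0,0],"fingers":-1},{"dp":[0.0749,-0.023,0.002],"delta_rot":[0,0,0],"fingers":-1},{"dp":[0.0749,-0.023,0.002],"delta_rot":[0,0,0],"fingers":-1},{"dp":[0.0749,-0.023,0.002],"delta_rot":[0,0,0],"fingers":-1}]'
python3 -m crank '[{"dp":[0.0749,-0.023,0],"delta_rot":[0,0,0],"fingers":-1},{"dp":[0,0,0.03],"delta_rot":[0,0,0],"fingers":-1},{"dp":[0,0,0.04],"delta_rot":[0,0,0],"fingers":-1},{"dp":[0,0,0.03],"delta_rot":[0,0,0],"fingers":-1},{"dp":[0,0,0],"delta_rot":[0,0,0],"fingers":-1},{"dp":[0,0,0],"delta_rot":[0,0,0],"fingers":-1}]'
python3 - <<'E'
from h import *
white("scene")
plan(.4642,.1011,.0935,87.2)
E
```

```text
t: 20.9
tcp_pos: [0.4728, 0.0644, 0.2003]
tool_rot: [0.723, 0.691, -0.0, -0.0]
force: [0.9, 0.9, -0.2]
finger_gap: 0.459
gripper_force: 41.8
t: 21.4
tcp_pos: [0.4635, 0.1009, 0.1497]
tool_rot: [0.723, 0.691, -0.001, -0.001]
force: [-0.3, 0.3, 0.2]
finger_gap: 0.456
gripper_force: 41.7
scene [133 213  37  19 323] c [ 421. -389.] size [ 42. 108.] long axis deg 126.9
scene [225 228  16  13 121] c [ 454. -122.] size [45. 44.] long axis deg 70.1
scene [208 273  23  15  78] c [ 627. -113.] size [48. 51.] long axis deg 132.3
scene [277 274  41  17 473] c [577.  83.] size [107.  39.] long axis deg 87.1
scene [272 293  43  18 498] c [642.  79.] size [106.  42.] long axis deg 87.2
tcp [0.4641 0.1007 0.1504] psi 87.3 | turns [-0.      0.      0.0004] | shift units [0.0007 0.0002 0.1137] rows 2.0
```

Aligned. Lower D, release, and lift; then head for C.

```bash
python3 -m crank '[{"dp":[0,0,0.03],"delta_rot":[0,0,0],"fingers":-1},{"dp":[0,0,0.03],"delta_rot":[0,0,0],"fingers":-1},{"dp":[0,0,0.03],"delta_rot":[0,0,0],"fingers":-1},{"dp":[0,0,0.016],"delta_rot":[0,0,0],"fingers":-1},{"dp":[0,0,0.007],"delta_rot":[0,0,0],"fingers":-1},{"dp":[0,0,0.001],"delta_rot":[0,0,0],"fingers":-1},{"dp":[0,0,0],"delta_rot":[0,0,0],"fingers":-1},{"dp":[0,0,0],"delta_rot":[0,0,0],"fingers":-1}]'
python3 -m crank '[{"dp":[0,0,0],"delta_rot":[0,0,0],"fingers":0.25},{"dp":[0,0,0],"delta_rot":[0,0,0],"fingers":0.25},{"dp":[0,0,0],"delta_rot":[0,0,0],"fingers":0.25},{"dp":[0,0,0],"delta_rot":[0,0,0],"fingers":0.25},{"dp":[0,0,-0.03],"delta_rot":[0,0,0],"fingers":0.25},{"dp":[0,0,-0.05],"delta_rot":[0,0,0],"fingers":0.25},{"dp":[0,0,-0.07],"delta_rot":[0,0,0],"fingers":0.25},{"dp":[0,0,-0.07],"delta_rot":[0,0,0],"fingers":0.25},{"dp":[0,0,0],"delta_rot":[0,0,-0.0165],"fingers":0.25},{"dp":[0,0,0],"delta_rot":[0,0,-0.0165],"fingers":0.25},{"dp":[0,0,0],"delta_rot":[0,0,0],"fingers":0.25}]'
python3 - <<'E'
from h import *
img,P,d=white("wrist");inplace(P,img,d)
white("scene")
plan(.4155,-.381,.2,128)
E
```

```text
t: 22.12
tcp_pos: [0.4644, 0.1007, 0.0938]
tool_rot: [0.724, 0.69, 0.001, 0.001]
force: [0.6, -1.0, -0.5]
finger_gap: 0.458
gripper_force: 41.8
t: 23.03
tcp_pos: [0.464, 0.1009, 0.2041]
tool_rot: [0.648, 0.762, 0.001, 0.001]
force: [-0.4, -0.2, -0.8]
finger_gap: 0.624
gripper_force: 0.0
wrist [ 257  153   52   94 2382] c [466. 106.] size [83. 35.] long axis deg 88.5
wrist [ 367  186   63   98 3672] c [574.  91.] size [92. 37.] long axis deg 87.4
wrist [ 432  201   66   94 3618] c [638.  88.] size [42. 91.] long axis deg 92.8
wrist [256 245  24  26 418] c [463.  52.] size [23. 17.] long axis deg 85.5
bay 1 centre [ 4.6 -4.8] size [108.  52.] ang 0 x range [-36.  50.] z [0.031 0.033] 4294
bay 2 centre [ 5.2 -0.2] size [93. 38.] ang 0 x range [-36.  51.] z [0.031 0.033] 4104
bay 3 centre [ 3.2 -1.1] size [108.  39.] ang 1 x range [-49.  56.] z [0.031 0.033] 4494
scene [133 213  36  19 324] c [ 418. -384.] size [ 47. 117.] long axis deg 135.9
scene [225 228  16  13 125] c [ 453. -122.] size [43. 47.] long axis deg 178.1
scene [287 246  38  14 255] c [466.  94.] size [105.  32.] long axis deg 84.5
scene [277 274  41  17 468] c [577.  81.] size [110.  40.] long axis deg 88.6
scene [272 293  43  18 497] c [642.  77.] size [111.  42.] long axis deg 86.5
tcp [0.4636 0.1009 0.2031] psi 99.0 | turns [-0.0001 -0.     -0.0805] | shift units [-0.7002 -0.6692  0.0062] rows 12.0
```

```bash
python3 -m crank '[{"dp":[0,0,0],"delta_rot":[0,0,-0.0161],"fingers":1},{"dp":[0,0,0],"delta_rot":[0,0,-0.0161],"fingers":1},{"dp":[0,0,0],"delta_rot":[0,0,-0.0161],"fingers":1},{"dp":[0,0,0],"delta_rot":[0,0,-0.0161],"fingers":1},{"dp":[0,0,0],"delta_rot":[0,0,-0.0161],"fingers":1}]'
python3 -m crank '[{"dp":[-0.0583,-0.0558,0],"delta_rot":[0,0,0],"fingers":1},{"dp":[-0.0583,-0.0558,0],"delta_rot":[0,0,0],"fingers":1},{"dp":[-0.0583,-0.0558,0],"delta_rot":[0,0,0],"fingers":1},{"dp":[-0.0583,-0.0558,0],"delta_rot":[0,0,0],"fingers":1},{"dp":[-0.0583,-0.0558,0],"delta_rot":[0,0,0],"fingers":1},{"dp":[-0.0583,-0.0558,0],"delta_rot":[0,0,0],"fingers":1},{"dp":[-0.0583,-0.0558,0],"delta_rot":[0,0,0],"fingers":1},{"dp":[-0.0583,-0.0558,0],"delta_rot":[0,0,0],"fingers":1},{"dp":[-0.0583,-0.0558,0],"delta_rot":[0,0,0],"fingers":1},{"dp":[-0.0583,-0.0558,0],"delta_rot":[0,0,0],"fingers":1},{"dp":[-0.0583,-0.0558,0],"delta_rot":[0,0,0],"fingers":1},{"dp":[-0.0583,-0.0558,0],"delta_rot":[0,0,0],"fingers":1}]'
python3 -m crank '[{"dp":[0,0,0.02],"delta_rot":[0,0,0],"fingers":1},{"dp":[0,0,0.02],"delta_rot":[0,0,0],"fingers":1},{"dp":[0,0,0],"delta_rot":[0,0,0],"fingers":1}]'
python3 - <<'E'
from h import *
white("wrist");white("scene")
plan(.4143,-.3816,.084,128)
E
```

```text
t: 23.55
tcp_pos: [0.4635, 0.1009, 0.2024]
tool_rot: [0.436, 0.9, -0.0, -0.001]
force: [0.6, -0.2, -0.6]
finger_gap: 1.003
gripper_force: 0.0
t: 24.55
tcp_pos: [0.4157, -0.3827, 0.2022]
tool_rot: [0.439, 0.899, 0.001, -0.001]
force: [0.9, 0.6, 0.3]
finger_gap: 0.999
gripper_force: 0.0
t: 24.8
tcp_pos: [0.4151, -0.3792, 0.1801]
tool_rot: [0.438, 0.899, 0.002, -0.003]
force: [-0.2, 0.4, -0.4]
finger_gap: 1.001
gripper_force: 0.0
wrist [ 204  211   34   55 1215] c [ 390. -424.] size [27. 47.] long axis deg 123.1
wrist [207 266  29  32 586] c [ 412. -458.] size [24. 30.] long axis deg 115.9
scene [126 207  33  16 254] c [ 395. -428.] size [ 43. 105.] long axis deg 125.5
scene [225 229  16  12 133] c [ 453. -122.] size [44. 47.] long axis deg 150.5
scene [287 246  38  14 292] c [463.  91.] size [113.  38.] long axis deg 82.3
scene [209 273  22  18  91] c [ 632. -108.] size [42. 54.] long axis deg 155.8
scene [277 274  41  18 476] c [578.  83.] size [107.  38.] long axis deg 87.5
scene [272 293  43  18 505] c [640.  79.] size [106.  41.] long axis deg 83.2
tcp [ 0.4161 -0.3787  0.1818] psi 128.2 | turns [ 0.0001 -0.0008  0.0005] | shift units [-0.0023 -0.0063  0.1955] rows 3.0
```

Bottle C was knocked to about (395,-428), nearer the box flap. I'll look.

```bash
python3 -m crank '[{"dp":[-0.04,0,-0.06],"delta_rot":[0,0,0],"fingers":1},{"dp":[-0.04,0,-0.06],"delta_rot":[0,0,0],"fingers":1},{"dp":[0,0,0],"delta_rot":[0,0,0],"fingers":1},{"dp":[0,0,0],"delta_rot":[0,0,0],"fingers":1}]'
python3 - <<'E'
from h import *
for i in range(2):white("wrist","pics/w4.png")
img,P,d=white("side");
img,P,d=white("scene");z=P[...,2]
for lo,hi in((.03,.06),(.06,.09),(.09,.12),(.12,.15),(.15,.19),(.19,.3)):
    m=(d>0)&(P[...,0]>.3)&(P[...,0]<.62)&(P[...,1]<-.42)&(P[...,1]>-.7)&(z>lo)&(z<hi)
    if m.sum()>5:
        q=P[m];print(lo,hi,m.sum(),"ymax per x",[(x,round(q[abs(q[:,0]-x)<.03][:,1].max(),3)) for x in(.35,.40,.45,.55) if (abs(q[:,0]-x)<.03).any()])
E
```

```text
t: 25.23
tcp_pos: [0.443, -0.4125, 0.2454]
tool_rot: [0.436, 0.9, -0.001, 0.002]
force: [-0.0, 0.4, -0.1]
finger_gap: 1.001
gripper_force: 0.0
wrist [ 215  121   37   47 1512] c [ 377. -400.] size [35. 44.] long axis deg 126.9
wrist [215 185  26  11 201] c [ 399. -439.] size [26. 10.] long axis deg 32.1
wrist [ 215  124   37   46 1472] c [ 377. -399.] size [35. 43.] long axis deg 126.6
wrist [215 186  26  14 256] c [ 399. -438.] size [26. 13.] long axis deg 31.9
side [266 207  19  23 211] c [461.  96.] size [117.  44.] long axis deg 83.6
side [293 251  20  11  66] c [ 467. -115.] size [64. 68.] long axis deg 158.5
side [315 325  33  26 322] c [ 386. -426.] size [ 53. 115.] long axis deg 104.5
scene [126 207  35  14 260] c [ 393. -427.] size [ 42. 104.] long axis deg 118.9
scene [225 229  16  12 128] c [ 453. -121.] size [45. 44.] long axis deg 67.4
scene [287 246  38  14 292] c [463.  91.] size [114.  38.] long axis deg 81.8
scene [209 273  20  18 115] c [ 632. -116.] size [54. 48.] long axis deg 40.8
scene [277 274  41  18 479] c [577.  83.] size [107.  39.] long axis deg 85.6
scene [271 293  44  18 505] c [639.  78.] size [110.  41.] long axis deg 81.8
0.03 0.06 283 ymax per x [(0.4, np.float64(-0.42)), (0.55, np.float64(-0.527))]
0.06 0.09 317 ymax per x [(0.4, np.float64(-0.618)), (0.55, np.float64(-0.529))]
0.09 0.12 910 ymax per x [(0.35, np.float64(-0.464)), (0.4, np.float64(-0.463)), (0.45, np.float64(-0.461)), (0.55, np.float64(-0.461))]
0.12 0.15 1414 ymax per x [(0.35, np.float64(-0.486)), (0.4, np.float64(-0.475)), (0.45, np.float64(-0.472)), (0.55, np.float64(-0.474))]
0.15 0.19 1595 ymax per x [(0.35, np.float64(-0.519)), (0.4, np.float64(-0.444)), (0.45, np.float64(-0.497)), (0.55, np.float64(-0.496))]
0.19 0.3 12 ymax per x [(0.4, np.float64(-0.441)), (0.45, np.float64(-0.422))]
```

View pics/w4.png

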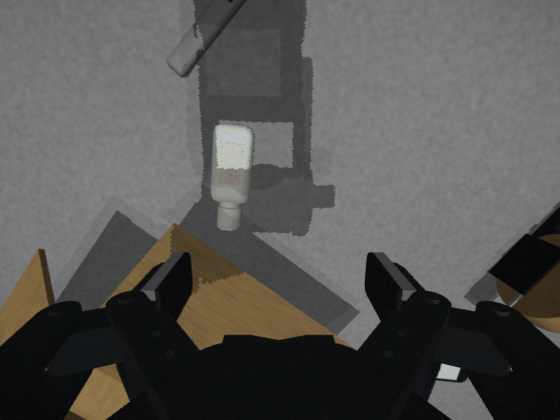

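The wrist view shows C at (233,175), cap towards (228,218), beside the flap corner at (175,225). I'll fit it with z only.

```bash
python3 - <<'E'
from h import *
for n in("wrist","wrist","scene","side"):
    m=manip.camera_model(n);p,d=manip.snapshot(n);P=cloud(d,m);z=P[...,2]
    w=(d>0)&(z>.012)&(z<.04)&(P[...,0]>.31)&(P[...,0]<.46)&(P[...,1]<-.35)&(P[...,1]>-.50)
    k,l,st,_=cv2.connectedComponentsWithStats(w.astype(np.uint8));i=1+st[1:,4].argmax()
    q=P[l==i];print(n,bottles(q),len(q)); b=q[q[:,2]>.024];print("   top",bottles(b))
E
```

```text
wrist ((392.7249755859375, -427.3387756347656), (40.21335220336914, 107.73171997070312), 32.40723419189453) 3694
   top ((393.471435546875, -427.9327087402344), (36.72355270385742, 105.93614959716797), 32.47589874267578)
wrist ((392.7835693359375, -427.5229797363281), (40.19654083251953, 108.15681457519531), 32.30410385131836) 3694
   top ((393.28912353515625, -428.2435302734375), (36.304847717285156, 106.37471771240234), 32.466949462890625)
scene ((393.82550048828125, -426.6841735839844), (43.54798889160156, 107.4363021850586), 32.88132095336914) 349
   top ((393.4028625488281, -427.45697021484375), (40.03948974609375, 103.4179916381836), 29.575944900512695)
side ((389.4547119140625, -429.0481262207031), (44.985198974609375, 107.97624969482422), 27.61982536315918) 384
   top ((389.3127746582031, -429.17926025390625), (44.6121711730957, 106.78767395019531), 27.61982536315918)
```

```bash
python3 - <<'E'
from h import *
plan(.3768,-.4020,.18,122.3)
E
```

```text
tcp [ 0.441  -0.4118  0.2422] psi 128.2 | turns [-0.     -0.0003  0.0163] | shift units [ 0.0851 -0.098   0.1245] rows 3.0
```

```bash
python3 -m crank '[{"dp":[0,0,0],"delta_rot":[0,0,0.0163],"fingers":0.4},{"dp":[0.0213,-0.0245,0],"delta_rot":[0,0,0],"fingers":0.4},{"dp":[0.0213,-0.0245,0],"delta_rot":[0,0,0],"fingers":0.4},{"dp":[0.0213,-0.0245,0],"delta_rot":[0,0,0],"fingers":0.4},{"dp":[0.0213,-0.0245,0.025],"delta_rot":[0,0,0],"fingers":0.4},{"dp":[0,0,0.05],"delta_rot":[0,0,0],"fingers":0.4},{"dp":[0,0,0.05],"delta_rot":[0,0,0],"fingers":0.4},{"dp":[0,0,0],"delta_rot":[0,0,0],"fingers":0.4},{"dp":[0,0,0],"delta_rot":[0,0,0],"fingers":0.4}]'
python3 - <<'E'
from h import *
plan(.3768,-.4020,.086,122.3)
n="scene";m=manip.camera_model(n);p,d=manip.snapshot(n);P=cloud(d,m);z=P[...,2]
w=(d>0)&(z>.012)&(z<.04)&(P[...,0]>.31)&(P[...,0]<.46)&(P[...,1]<-.35)&(P[...,1]>-.50)
print(bottles(P[w]))
E
```

```text
t: 26.38
tcp_pos: [0.3766, -0.402, 0.1795]
tool_rot: [0.483, 0.876, 0.001, -0.002]
force: [0.4, -0.3, -0.4]
finger_gap: 0.701
gripper_force: 0.0
tcp [ 0.3766 -0.402   0.1795] psi 122.3 | turns [ 0.     -0.0006 -0.0001] | shift units [-0.0002  0.0003  0.1871] rows 3.0
((394.750732421875, -426.05084228515625), (40.92613220214844, 107.4673843383789), 32.60626220703125)
```

```bash
python3 -m crank '[{"dp":[0,0,0.03],"delta_rot":[0,0,0],"fingers":0.4},{"dp":[0,0,0.03],"delta_rot":[0,0,0],"fingers":0.4},{"dp":[0,0,0.03],"delta_rot":[0,0,0],"fingers":0.4},{"dp":[0,0,0.03],"delta_rot":[0,0,0],"fingers":0.4},{"dp":[0,0,0],"delta_rot":[0,0,0],"fingers":0.4}]'
python3 -m crank '[{"dp":[0,0,0.02],"delta_rot":[0,0,0],"fingers":0.4},{"dp":[0,0,0.02],"delta_rot":[0,0,0],"fingers":0.4},{"dp":[0,0,0.015],"delta_rot":[0,0,0],"fingers":0.4},{"dp":[0,0,0.009],"delta_rot":[0,0,0],"fingers":0.4},{"dp":[0,0,0],"delta_rot":[0,0,0],"fingers":-1},{"dp":[0,0,0],"delta_rot":[0,0,0],"fingers":-1},{"dp":[0,0,0],"delta_rot":[0,0,0],"fingers":-1},{"dp":[0,0,0],"delta_rot":[0,0,0],"fingers":-1},{"dp":[0,0,0],"delta_rot":[0,0,0],"fingers":-1},{"dp":[0,0,0],"delta_rot":[0,0,0],"fingers":-1}]'
```

```text
t: 26.85
tcp_pos: [0.3772, -0.4024, 0.1199]
tool_rot: [0.483, 0.876, 0.0, -0.001]
force: [-0.6, -0.2, 0.2]
finger_gap: 0.699
gripper_force: 0.0
t: 27.68
tcp_pos: [0.3772, -0.4027, 0.0888]
tool_rot: [0.483, 0.876, -0.0, 0.0]
force: [-0.1, -0.2, -0.6]
finger_gap: 0.454
gripper_force: 40.7
```

```bash
python3 -m crank '[{"dp":[0,0,-0.03],"delta_rot":[0,0,0],"fingers":-1},{"dp":[0,0,-0.03],"delta_rot":[0,0,0],"fingers":-1},{"dp":[0,0.06,0],"delta_rot":[0,0,0],"fingers":-1},{"dp":[0,0.06,0],"delta_rot":[0,0,0],"fingers":-1},{"dp":[0,0.06,0],"delta_rot":[0,0,0],"fingers":-1},{"dp":[0,0.06,0],"delta_rot":[0,0,0],"fingers":-1},{"dp":[0,0,0],"delta_rot":[0,0,0],"fingers":-1},{"dp":[0,0,0.03],"delta_rot":[0,0,0],"fingers":-1},{"dp":[0,0,0.015],"delta_rot":[0,0,0],"fingers":-1},{"dp":[0,0,0.012],"delta_rot":[0,0,0],"fingers":-1},{"dp":[0,0,0],"delta_rot":[0,0,0],"fingers":-1},{"dp":[0,0,0],"delta_rot":[0,0,0],"fingers":-1}]'
python3 -m crank '[{"dp":[0,0,0.003],"delta_rot":[0,0,0],"fingers":0.5},{"dp":[0,0,0],"delta_rot":[0,0,0],"fingers":0.5},{"dp":[0,0,0],"delta_rot":[0,0,0],"fingers":0.5},{"dp":[0,0,0],"delta_rot":[0,0,0],"fingers":0.5},{"dp":[-0.02,0,0],"delta_rot":[0,0,0],"fingers":0.5},{"dp":[-0.02,0,0],"delta_rot":[0,0,0],"fingers":0.5},{"dp":[0,0,0],"delta_rot":[0,0,0],"fingers":-1},{"dp":[0,0,0],"delta_rot":[0,0,0],"fingers":-1},{"dp":[0,0,0],"delta_rot":[0,0,0],"fingers":-1},{"dp":[0,0,0],"delta_rot":[0,0,0],"fingers":-1},{"dp":[0,0,0],"delta_rot":[0,0,0],"fingers":-1},{"dp":[0,0,0],"delta_rot":[0,0,0],"fingers":-1}]'
python3 - <<'E'
from h import *
plan(.48,-.35,.2,87.2)
n="scene";m=manip.camera_model(n);p,d=manip.snapshot(n);P=cloud(d,m);z=P[...,2]
w=(d>0)&(z>.012)&(z<.034)&(P[...,0]>.42)&(P[...,0]<.56)&(P[...,1]<-.28)&(P[...,1]>-.45)
print(bottles(P[w]))
E
```

```text
t: 28.68
tcp_pos: [0.478, -0.3389, 0.0898]
tool_rot: [0.483, 0.876, 0.0, -0.001]
force: [-0.3, 0.2, -1.3]
finger_gap: 0.455
gripper_force: 40.8
t: 29.68
tcp_pos: [0.4898, -0.356, 0.089]
tool_rot: [0.483, 0.876, -0.0, 0.001]
force: [1.6, -2.0, 2.3]
finger_gap: 0.454
gripper_force: 42.0
tcp [ 0.4898 -0.356   0.089 ] psi 122.3 | turns [0.0001 0.0003 0.0974] | shift units [ 0.0111 -0.0201 -0.222 ] rows 3.0
((501.4268493652344, -358.1151123046875), (53.3759651184082, 106.9960708618164), 35.602333068847656)
```

```bash
python3 -m crank '[{"dp":[0,0,-0.03],"delta_rot":[0,0,0],"fingers":-1},{"dp":[0,0,-0.04],"delta_rot":[0,0,0],"fingers":-1},{"dp":[0,0,-0.04],"delta_rot":[0,0,0.0162],"fingers":-1},{"dp":[0,0,-0.04],"delta_rot":[0,0,0.0162],"fingers":-1},{"dp":[0,0,-0.04],"delta_rot":[0,0,0.0162],"fingers":-1},{"dp":[0,0,-0.04],"delta_rot":[0,0,0.0162],"fingers":-1},{"dp":[0,0,0],"delta_rot":[0,0,0.0162],"fingers":-1},{"dp":[0,0,0],"delta_rot":[0,0,0.0162],"fingers":-1}]'
python3 -m crank '[{"dp":[0.0758,-0.0188,0],"delta_rot":[0,0,0],"fingers":-1},{"dp":[0.0758,-0.0188,0],"delta_rot":[0,0,0],"fingers":-1},{"dp":[0.0758,-0.0188,0],"delta_rot":[0,0,0],"fingers":-1},{"dp":[0.0758,-0.0188,0],"delta_rot":[0,0,0],"fingers":-1},{"dp":[0.0758,-0.0188,0],"delta_rot":[0,0,0],"fingers":-1},{"dp":[0.0758,-0.0188,0],"delta_rot":[0,0,0],"fingers":-1},{"dp":[0.0758,-0.0188,0],"delta_rot":[0,0,0],"fingers":-1},{"dp":[0.0758,-0.0188,0],"delta_rot":[0,0,0],"fingers":-1},{"dp":[0.0758,-0.0188,0],"delta_rot":[0,0,0],"fingers":-1},{"dp":[0.0758,-0.0188,0],"delta_rot":[0,0,0],"fingers":-1},{"dp":[0.0758,-0.0188,0],"delta_rot":[0,0,0],"fingers":-1},{"dp":[0.0758,-0.0188,0],"delta_rot":[0,0,0],"fingers":-1}]'
python3 -m crank '[{"dp":[0,0,0.03],"delta_rot":[0,0,0],"fingers":-1},{"dp":[0,0,0.04],"delta_rot":[0,0,0],"fingers":-1},{"dp":[0,0,0],"delta_rot":[0,0,0],"fingers":-1},{"dp":[0,0,0],"delta_rot":[0,0,0],"fingers":-1}]'
python3 - <<'E'
from h import *
p,d=manip.snapshot("wrist");cv2.imwrite("pics/w5.png",p[...,::-1])
plan(.3993,.1043,.0935,87.2)
E
```

```text
t: 30.4
tcp_pos: [0.489, -0.3547, 0.2044]
tool_rot: [0.725, 0.688, 0.0, -0.0]
force: [-1.2, 0.4, -0.8]
finger_gap: 0.453
gripper_force: 41.6
t: 31.4
tcp_pos: [0.3959, 0.106, 0.2032]
tool_rot: [0.724, 0.69, -0.001, -0.001]
force: [0.5, 0.6, -1.0]
finger_gap: 0.454
gripper_force: 41.6
t: 31.73
tcp_pos: [0.3966, 0.1045, 0.1679]
tool_rot: [0.723, 0.69, -0.002, -0.002]
force: [-0.2, 0.2, -1.4]
finger_gap: 0.455
gripper_force: 41.5
tcp [0.3974 0.1041 0.1685] psi 87.3 | turns [-0.0004  0.      0.0002] | shift units [0.0006 0.0038 0.1499] rows 2.0
```

View pics/w5.png

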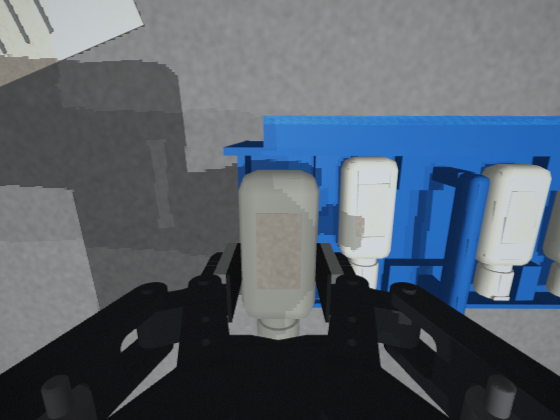

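C is held straight above the left end compartment, with D at (368,210) beside it. Lower and release.

```bash
python3 -m crank '[{"dp":[0,0.003,0.03],"delta_rot":[0,0,0],"fingers":-1},{"dp":[0,0,0.04],"delta_rot":[0,0,0],"fingers":-1},{"dp":[0,0,0.04],"delta_rot":[0,0,0],"fingers":-1},{"dp":[0,0,0.025],"delta_rot":[0,0,0],"fingers":-1},{"dp":[0,0,0.01],"delta_rot":[0,0,0],"fingers":-1},{"dp":[0,0,0.005],"delta_rot":[0,0,0],"fingers":-1},{"dp":[0,0,0],"delta_rot":[0,0,0],"fingers":-1},{"dp":[0,0,0],"delta_rot":[0,0,0],"fingers":-1}]'
python3 -m crank '[{"dp":[0,0,0],"delta_rot":[0,0,0],"fingers":0.25},{"dp":[0,0,0],"delta_rot":[0,0,0],"fingers":0.25},{"dp":[0,0,0],"delta_rot":[0,0,0],"fingers":0.25},{"dp":[0,0,0],"delta_rot":[0,0,0],"fingers":0.25},{"dp":[0,0,-0.03],"delta_rot":[0,0,0],"fingers":0.25},{"dp":[0,0,-0.05],"delta_rot":[0,0,0],"fingers":0.25},{"dp":[0,0,-0.07],"delta_rot":[0,0,0],"fingers":0.25},{"dp":[0,0,-0.07],"delta_rot":[0,0,0],"fingers":0.25},{"dp":[0,0.03,-0.02],"delta_rot":[0,0,0],"fingers":0.25},{"dp":[0,0.06,0],"delta_rot":[0,0,0],"fingers":0.25},{"dp":[0,0.06,0],"delta_rot":[0,0,0],"fingers":0.25},{"dp":[0,0.06,0],"delta_rot":[0,0,0],"fingers":0.25}]'
python3 -m crank '[{"dp":[0,0.03,0],"delta_rot":[0,0,0],"fingers":0.25},{"dp":[0,0,0],"delta_rot":[0,0,0],"fingers":0},{"dp":[0,0,0],"delta_rot":[0,0,0],"fingers":0},{"dp":[0,0,0],"delta_rot":[0,0,0],"fingers":0}]'
python3 - <<'E'
from h import *
img,P,d=white("wrist","pics/w6.png")
hsv=cv2.cvtColor(img,cv2.COLOR_BGR2HSV);z=P[...,2]
b=(abs(hsv[...,0].astype(int)-110)<15)&(hsv[...,1]>130)&(d>0)&(z<.12)&(z>.084);l=bottles(P[b]);print("lip",l)
q=P[(abs(hsv[...,0].astype(int)-110)<15)&(hsv[...,1]>130)&(d>0)&(z>.058)&(z<.07)&(P[...,1]<.142)];r=bottles(q);print("bar",r,len(q))
img,P,d=white("scene");inplace(P,img,d)
plan(.5193,.1024,.12,87.2)
E
```

```text
t: 32.45
tcp_pos: [0.4001, 0.1038, 0.0943]
tool_rot: [0.724, 0.69, 0.0, 0.0]
force: [-0.3, -0.5, -1.2]
finger_gap: 0.457
gripper_force: 41.6
t: 33.45
tcp_pos: [0.5054, 0.0992, 0.2147]
tool_rot: [0.724, 0.69, 0.0, 0.0]
force: [0.9, -0.6, -0.8]
finger_gap: 0.626
gripper_force: 0.0
t: 33.78
tcp_pos: [0.5175, 0.0986, 0.2131]
tool_rot: [0.724, 0.69, -0.001, -0.001]
force: [-0.3, 0.1, -0.1]
finger_gap: 0.501
gripper_force: 0.0
wrist [ 126  155   44   70 2510] c [398. 118.] size [63. 47.] long axis deg 85.9
wrist [198 154  41  21 654] c [466. 139.] size [17. 36.] long axis deg 179.5
wrist [ 320  160   46   96 3424] c [575.  91.] size [92. 38.] long axis deg 87.4
wrist [ 387  161   51  113 4098] c [638.  79.] size [107.  38.] long axis deg 87.3
wrist [200 189  25  17 325] c [458. 110.] size [25. 14.] long axis deg 7.3
wrist [203 229  28  24 331] c [460.  69.] size [24. 26.] long axis deg 107.5
wrist [148 245  16  20 294] c [398.  55.] size [22. 15.] long axis deg 80.5
lip ((522.4024047851562, 161.634765625), (18.796892166137695, 301.20751953125), 87.30088806152344)
bar ((518.9390869140625, 8
[... 320 characters left out ...]
[208 273  23  18 126] c [ 628. -113.] size [53. 56.] long axis deg 166.7
scene [277 274  41  17 467] c [578.  83.] size [ 41. 107.] long axis deg 90.7
scene [271 293  44  18 499] c [639.  77.] size [111.  42.] long axis deg 81.8
bay 1 centre [-3.1 -0.8] size [ 42. 107.] ang 85 x range [-54.  48.] z [0.031 0.034] 537
bay 2 centre [-2.9 -2.6] size [ 43. 107.] ang 89 x range [-55.  49.] z [0.03  0.034] 513
bay 3 centre [ 2.4 -0.1] size [ 37. 107.] ang 86 x range [-49.  55.] z [0.031 0.035] 295
bay 4 centre [-6.4 -1.2] size [ 42. 123.] ang 83 x range [-52.  54.] z [0.029 0.034] 263
tcp [0.5175 0.0986 0.2133] psi 87.3 | turns [-0.0005  0.      0.0003] | shift units [0.0077 0.0031 0.1866] rows 3.0
```

View pics/w6.png

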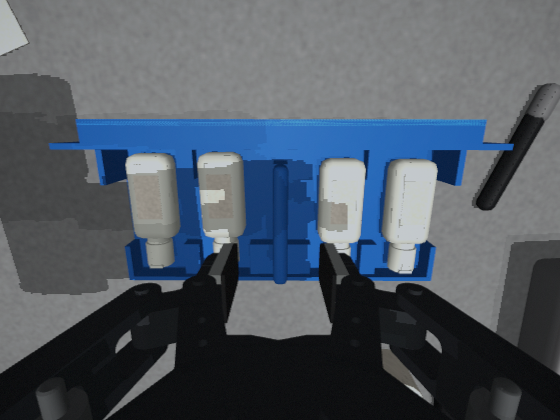

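All four bottles lie in place with caps to the front, at about (155,210), (222,200), (342,205) and (410,215). The handle bar is at (280,220). Now grasp the handle.

```bash
python3 -m crank '[{"dp":[0.009,0.004,0.03],"delta_rot":[0,0,0],"fingers":-0.3},{"dp":[0,0,0.04],"delta_rot":[0,0,0],"fingers":-0.3},{"dp":[0,0,0.04],"delta_rot":[0,0,0],"fingers":-0.3},{"dp":[0,0,0.04],"delta_rot":[0,0,0],"fingers":-0.3},{"dp":[0,0,0.03],"delta_rot":[0,0,0],"fingers":-0.3},{"dp":[0,0,0.014],"delta_rot":[0,0,0],"fingers":-0.3},{"dp":[0,0,0],"delta_rot":[0,0,0],"fingers":-0.3},{"dp":[0,0,0],"delta_rot":[0,0,0],"fingers":-0.3}]'
python3 -m crank '[{"dp":[0,0,0],"delta_rot":[0,0,0],"fingers":-1},{"dp":[0,0,0],"delta_rot":[0,0,0],"fingers":-1},{"dp":[0,0,0],"delta_rot":[0,0,0],"fingers":-1},{"dp":[0,0,0],"delta_rot":[0,0,0],"fingers":-1},{"dp":[0,0,0],"delta_rot":[0,0,0],"fingers":-1},{"dp":[0,0,0],"delta_rot":[0,0,0],"fingers":-1},{"dp":[0,0,-0.01],"delta_rot":[0,0,0],"fingers":-1},{"dp":[0,0,-0.02],"delta_rot":[0,0,0],"fingers":-1},{"dp":[0,0,0],"delta_rot":[0,0,0],"fingers":-1},{"dp":[0,0,0],"delta_rot":[0,0,0],"fingers":-1}]' 110
python3 - <<'E'
from h import *
img,P,d=white("wrist","pics/w7.png");print(manip.sense()["ft_torque"],psi(manip.sense()))
hsv=cv2.cvtColor(img,cv2.COLOR_BGR2HSV);z=P[...,2]
b=(abs(hsv[...,0].astype(int)-110)<15)&(hsv[...,1]>130)&(d>0)&(P[...,1]>.14)&(z>.08);print("lip",bottles(P[b]),np.percentile(z[b],[10,50,90]))
q=P[b];A=np.c_[q[:,:2]-q[:,:2].mean(0),np.ones(len(q))];print("plane",np.linalg.lstsq(A,q[:,2],rcond=None)[0])
E
```

```text
t: 34.55
tcp_pos: [0.5213, 0.1029, 0.1168]
tool_rot: [0.724, 0.69, -0.0, -0.0]
force: [-0.1, 0.4, -0.5]
finger_gap: 0.351
gripper_force: 0.0
t: 35.38
tcp_pos: [0.5226, 0.1028, 0.1324]
tool_rot: [0.724, 0.69, 0.001, 0.001]
force: [0.9, -0.6, -7.0]
finger_gap: 0.113
gripper_force: 107.7
wrist [  55  181   52   99 1813] c [411. 116.] size [60. 25.] long axis deg 84.9
wrist [ 338  184   73  110 5794] c [579. 103.] size [68. 37.] long axis deg 87.4
wrist [ 438  185   85  131 8152] c [643.  91.] size [84. 39.] long axis deg 87.8
wrist [158 187  48  65 905] c [470. 122.] size [38. 25.] long axis deg 88.7
wrist [167 218  29  19 442] c [469. 118.] size [11. 17.] long axis deg 178.4
wrist [179 273  23  10 128] c [470.  86.] size [14.  6.] long axis deg 7.8
wrist [ 81 309  24  23 363] c [403.  57.] size [17. 15.] long axis deg 86.8
wrist [444 312  36  22 380] c [640.  44.] size [13. 20.] long axis deg 174.1
[ 0.06762604 -0.00603704 -0.04346419] 87.28878383965387
lip ((526.0527954101562, 161.1910858154297), (19.33650016784668, 189.0740966796875), 87.2790756225586) [0.10557525 0.10642941 0.10727637]
plane [0.00447976 0.00221871 0.10642927]
```

```bash
python3 -m crank '[{"dp":[0,0,-0.02],"delta_rot":[0,0,0],"fingers":-1},{"dp":[0,0,-0.035],"delta_rot":[0,0,0],"fingers":-1},{"dp":[0,0,-0.045],"delta_rot":[0,0,0],"fingers":-1},{"dp":[0,0,-0.045],"delta_rot":[0,0,0],"fingers":-1},{"dp":[0,0,-0.045],"delta_rot":[0,0,0],"fingers":-1},{"dp":[0,0,-0.045],"delta_rot":[0,0,0.006],"fingers":-1},{"dp":[0,0,-0.045],"delta_rot":[0,0,0.006],"fingers":-1},{"dp":[0,0,-0.035],"delta_rot":[0,0,0.006],"fingers":-1},{"dp":[0,0,-0.02],"delta_rot":[0,0,0.006],"fingers":-1},{"dp":[0,0,0],"delta_rot":[0,0,0.006],"fingers":-1},{"dp":[0,0,0],"delta_rot":[0,0,0.006],"fingers":-1},{"dp":[0,0,0],"delta_rot":[0,0,0],"fingers":-1}]'
python3 - <<'E'
from h import *
plan(.4625,.2376,.30,74.4)
m=manip.camera_model("wrist");p,d=manip.snapshot("wrist");cv2.imwrite("pics/w8.png",p[...,::-1]);P=cloud(d,m)
np.save("w8.npy",P)
ps=manip.sense()["tcp_pos"]
S=[("wrist",P,d)]
p,d=manip.snapshot("scene");S.append(("scene",cloud(d,manip.camera_model("scene")),d))
n=np.array([np.cos(np.radians(74.4)),np.sin(np.radians(74.4))]);t=np.array([n[1],-n[0]])
for k,P,d in S:
    a=(P[...,:2]-[.5,.3715])@n;b=(P[...,:2]-[.5,.3715])@t;z=P[...,2]
    ok=(d>0)&(abs(b)<.2)&(abs(a)<.06)
    for lo in np.arange(.200,.268,.006):
        s=ok&(z>=lo)&(z<lo+.006)
        if s.sum()>10:print(k,round(lo,3),s.sum(),"depth pct",np.round(np.percentile(a[s],[2,10,25,50,75,90,98])*1000,1),"along",np.round(np.percentile(b[s],[1,99])*1000))
E
```

```text
t: 36.43
tcp_pos: [0.5209, 0.1028, 0.2994]
tool_rot: [0.797, 0.604, -0.0, -0.0]
force: [-0.4, -0.1, -7.3]
finger_gap: 0.112
gripper_force: 108.1
tcp [0.5209 0.1028 0.2994] psi 74.3 | turns [-0.0002  0.     -0.0003] | shift units [ 0.2282 -0.1849 -0.0012] rows 4.0
scene 0.2 348 depth pct [11.  13.  14.5 16.6 18.9 20.8 36.2] along [-188.  190.]
scene 0.206 345 depth pct [ 4.5  5.9  7.6  9.6 11.9 20.2 35.4] along [-188.  190.]
scene 0.212 181 depth pct [-1.9  3.2  4.   5.4 20.1 31.1 36.1] along [-189.  190.]
scene 0.218 83 depth pct [-2.  -1.9 20.  20.2 30.1 33.6 37.5] along [-190.  190.]
scene 0.224 153 depth pct [-2.  -1.7 -1.   1.4 20.1 28.2 35.2] along [-191.  191.]
scene 0.23 163 depth pct [-1.9 -1.2 -0.2  1.1 20.1 29.7 35.5] along [-190.  191.]
scene 0.236 52 depth pct [19.9 20.  20.  20.4 30.5 35.1 37.3] along [-192.  191.]
scene 0.242 65 depth pct [19.9 20.  20.1 20.2 29.3 33.9 37.4] along [-191.  191.]
scene 0.248 57 depth pct [19.9 20.  20.1 24.7 31.1 35.  37.3] along [-191.  190.]
scene 0.254 72 depth pct [19.9 20.  20.1 21.2 29.6 34.  36.2] along [-192.  191.]
scene 0.26 173 depth pct [20.  20.2 20.8 21.7 22.7 25.8 34.9] along [-189.  190.]
```

View pics/w8.png

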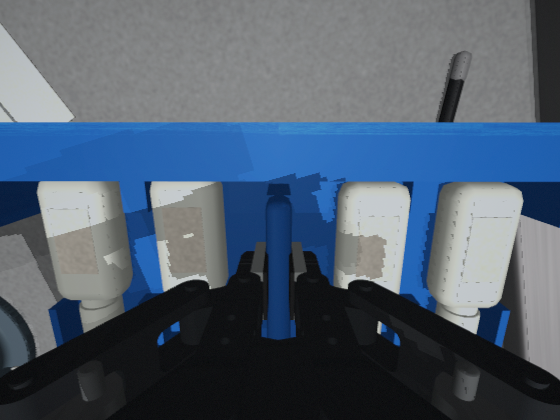

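The tray is held level, with bottles still in place at (85,240), (188,235), (372,235) and (475,240). The rail is measured: strip at -2..+2 mm around (0.500,0.3715), yaw 74.4°. Pre-approach.

```bash
python3 -m crank '[{"dp":[0.015,-0.012,0],"delta_rot":[0,0,0],"fingers":-1},{"dp":[0.0285,-0.0231,0],"delta_rot":[0,0,0],"fingers":-1},{"dp":[0.0285,-0.0231,0],"delta_rot":[0,0,0],"fingers":-1},{"dp":[0.0285,-0.0231,0],"delta_rot":[0,0,0],"fingers":-1},{"dp":[0.0285,-0.0231,0],"delta_rot":[0,0,0],"fingers":-1},{"dp":[0.0285,-0.0231,0],"delta_rot":[0,0,0],"fingers":-1},{"dp":[0.0285,-0.0231,0],"delta_rot":[0,0,0],"fingers":-1},{"dp":[0.0285,-0.0231,0],"delta_rot":[0,0,0],"fingers":-1},{"dp":[0.0145,-0.011,0],"delta_rot":[0,0,0],"fingers":-1},{"dp":[0,0,0],"delta_rot":[0,0,0],"fingers":-1},{"dp":[0,0,0],"delta_rot":[0,0,0],"fingers":-1}]'
cat > lip.py <<'E'
from h import *
n=np.array([np.cos(np.radians(74.4)),np.sin(np.radians(74.4))]);t=np.array([n[1],-n[0]])
s=manip.sense();p=np.array(s["tcp_pos"]);r=p[:2]-[.5,.3715]
print("tcp in rail frame: depth",round(r@n*1000,1),"along",round(r@t*1000,1),"z",round(p[2]*1000,1),"psi",round(psi(s),2),"force",np.round(s["force"],1))
for k in("scene","side"):
    im,d=manip.snapshot(k);P=cloud(d,manip.camera_model(k));hsv=cv2.cvtColor(im,cv2.COLOR_RGB2HSV)
    b=(abs(hsv[...,0].astype(int)-110)<15)&(hsv[...,1]>110)&(d>0)
    a=(P[...,:2]-p[:2])@n;c=(P[...,:2]-p[:2])@t;z=P[...,2]
    m=b&(a>.045)&(a<.09)&(abs(c)<.14)&(z>p[2]-.06)&(z<p[2]+.02)
    top=np.percentile(z[m],95);m&=z>top-.006
    A=(P[...,:2]-[.5,.3715])@n
    print(k,m.sum(),"lip top z",np.round(np.percentile(z[m],[25,50,75])*1000,1),"depth rail frame",np.round(np.percentile(A[m],[2,10,50,90,98])*1000,1),"minus tcp",np.round((a[m].min()+a[m].max())*500,1))
    C=c[m];L=np.linalg.lstsq(np.c_[C,np.ones(len(C))],np.c_[a[m],z[m]],rcond=None)[0];print("  slope along: yaw,roll rad",np.round(L[0],4),"along ext",np.round(C.min()*1000),np.round(C.max()*1000))
E
python3 lip.py
```

```text
t: 37.45
tcp_pos: [0.4635, 0.2383, 0.299]
tool_rot: [0.796, 0.605, -0.0, 0.0]
force: [0.8, -0.7, -6.1]
finger_gap: 0.115
gripper_force: 108.1
tcp in rail frame: depth -138.1 along 0.7 z 299.0 psi 74.44 force [ 0.8 -0.7 -6.1]
scene 564 lip top z [272.4 273.2 273.9] depth rail frame [-88.5 -87.2 -80.  -72.6 -71. ] minus tcp 58.5
  slope along: yaw,roll rad [0.0013 0.0014] along ext -140.0 140.0
side 126 lip top z [274.9 276.4 278.4] depth rail frame [-92.4 -91.4 -83.8 -72.7 -69.7] minus tcp 57.4
  slope along: yaw,roll rad [-0.0013 -0.0014] along ext -137.0 135.0
```

```bash
python3 -m crank '[{"dp":[0.012,0,0],"delta_rot":[0,0,0],"fingers":-1},{"dp":[0.021,0,0],"delta_rot":[0,0,0],"fingers":-1},{"dp":[0.021,0,0],"delta_rot":[0,0,0],"fingers":-1},{"dp":[0.021,0,0],"delta_rot":[0,0,0],"fingers":-1},{"dp":[0.021,0,0],"delta_rot":[0,0,0],"fingers":-1},{"dp":[0.021,0,0],"delta_rot":[0,0,0],"fingers":-1},{"dp":[0.021,0,0],"delta_rot":[0,0,0],"fingers":-1},{"dp":[0.014,0,0],"delta_rot":[0,0,0],"fingers":-1},{"dp":[0.007,0,0],"delta_rot":[0,0,0],"fingers":-1},{"dp":[0,0,0],"delta_rot":[0,0,0],"fingers":-1},{"dp":[0,0,0],"delta_rot":[0,0,0],"fingers":-1},{"dp":[0,0,0],"delta_rot":[0,0,0],"fingers":-1}]'
python3 lip.py
```

```text
t: 38.55
tcp_pos: [0.485, 0.3141, 0.299]
tool_rot: [0.797, 0.604, -0.001, 0.0]
force: [-1.1, -0.5, -7.4]
finger_gap: 0.114
gripper_force: 108.1
tcp in rail frame: depth -59.3 along 1.0 z 299.0 psi 74.32 force [-1.1 -0.5 -7.4]
scene 622 lip top z [272.2 273.  273.7] depth rail frame [-9.9 -8.5 -1.   6.5  8.1] minus tcp 58.6
  slope along: yaw,roll rad [0.0006 0.0011] along ext -140.0 140.0
side 116 lip top z [274.5 276.1 278. ] depth rail frame [-13.4 -11.9  -3.5   6.1   8.6] minus tcp 58.0
  slope along: yaw,roll rad [-0.0022 -0.0015] along ext -135.0 138.0
```

```bash
python3 -m crank '[{"dp":[0.0015,0,0.008],"delta_rot":[0,0,0],"fingers":-1},{"dp":[0,0,0.012],"delta_rot":[0,0,0],"fingers":-1},{"dp":[0,0,0.012],"delta_rot":[0,0,0],"fingers":-1},{"dp":[0,0,0.012],"delta_rot":[0,0,0],"fingers":-1},{"dp":[0,0,0.012],"delta_rot":[0,0,0],"fingers":-1},{"dp":[0,0,0.01],"delta_rot":[0,0,0],"fingers":-1},{"dp":[0,0,0.006],"delta_rot":[0,0,0],"fingers":-1},{"dp":[0,0,0],"delta_rot":[0,0,0],"fingers":-1},{"dp":[0,0,0],"delta_rot":[0,0,0],"fingers":-1}]'
python3 lip.py
```

```text
t: 39.4
tcp_pos: [0.4855, 0.3153, 0.2629]
tool_rot: [0.797, 0.604, -0.0, -0.0]
force: [0.1, 0.3, -6.7]
finger_gap: 0.111
gripper_force: 108.1
tcp in rail frame: depth -58.1 along 1.1 z 262.9 psi 74.33 force [ 0.1  0.3 -6.7]
scene 605 lip top z [236.3 237.  237.7] depth rail frame [-8.7 -7.3  0.2  7.5  9. ] minus tcp 58.4
  slope along: yaw,roll rad [-0.0007  0.0024] along ext -139.0 139.0
side 129 lip top z [238.6 240.2 242. ] depth rail frame [-12.1 -10.5  -3.    9.6  11.9] minus tcp 58.5
  slope along: yaw,roll rad [-0.0057  0.0029] along ext -138.0 138.0
```

```bash
python3 -m crank '[{"dp":[0,0,0.003],"delta_rot":[0,0,0],"fingers":-1},{"dp":[0,0,0.003],"delta_rot":[0,0,0],"fingers":-1},{"dp":[0,0,0],"delta_rot":[0,0,0],"fingers":-1},{"dp":[0,0,0],"delta_rot":[0,0,0],"fingers":-1}]'
python3 -m crank '[{"dp":[-0.0015,0,0.0034],"delta_rot":[0,0.0046,0],"fingers":-1},{"dp":[-0.0015,0,0.0034],"delta_rot":[0,0.0046,0],"fingers":-1},{"dp":[-0.0015,0,0.0034],"delta_rot":[0,0.0046,0],"fingers":-1},{"dp":[0,0,0],"delta_rot":[0,0,0],"fingers":-1},{"dp":[0,0,0],"delta_rot":[0,0,0],"fingers":-1}]'
python3 lip.py
```

```text
t: 39.83
tcp_pos: [0.4854, 0.3152, 0.2601]
tool_rot: [0.797, 0.604, 0.0, 0.0]
force: [0.6, -1.1, -7.0]
finger_gap: 0.114
gripper_force: 108.1
t: 40.25
tcp_pos: [0.4841, 0.3095, 0.2553]
tool_rot: [0.796, 0.604, 0.031, -0.024]
force: [-1.9, -12.6, -0.1]
finger_gap: 0.115
gripper_force: 109.2
tcp in rail frame: depth -64.0 along 1.3 z 255.3 psi 74.43 force [ -1.9 -12.6  -0.1]
scene 601 lip top z [233.3 234.1 234.9] depth rail frame [-12.5 -11.1  -3.8   3.7   5.2] minus tcp 60.4
  slope along: yaw,roll rad [-0.001   0.0016] along ext -140.0 140.0
side 133 lip top z [235.9 237.2 238.9] depth rail frame [-18.3 -15.1  -5.3   4.3   7.6] minus tcp 59.8
  slope along: yaw,roll rad [-0.006   0.0015] along ext -139.0 136.0
```

```bash
python3 -m crank '[{"dp":[0.003,0,0],"delta_rot":[0,0,0],"fingers":-1},{"dp":[0.003,0,0],"delta_rot":[0,0,0],"fingers":-1},{"dp":[0,0,0],"delta_rot":[0,0,0],"fingers":-1},{"dp":[0,0,0],"delta_rot":[0,0,0],"fingers":-1}]'
python3 lip.py
```

```text
t: 40.68
tcp_pos: [0.4843, 0.3103, 0.2557]
tool_rot: [0.795, 0.605, 0.028, -0.022]
force: [-4.1, -20.8, 4.3]
finger_gap: 0.112
gripper_force: 110.0
tcp in rail frame: depth -63.2 along 1.3 z 255.7 psi 74.53 force [ -4.1 -20.8   4.3]
scene 597 lip top z [233.2 234.  234.7] depth rail frame [-11.9 -10.5  -3.1   4.1   5.6] minus tcp 60.2
  slope along: yaw,roll rad [-0.0001  0.0014] along ext -139.0 137.0
side 117 lip top z [236.2 238.1 240. ] depth rail frame [-17.4 -15.8  -5.4   3.8   7.3] minus tcp 58.7
  slope along: yaw,roll rad [0.0024 0.0001] along ext -136.0 133.0
```

The back plate is pressing on the lower louvre, so I ease the tilt by about 1.5° and check.

```bash
python3 -m crank '[{"dp":[0.0015,0,-0.003],"delta_rot":[0,-0.004,0],"fingers":-1},{"dp":[0,0,0],"delta_rot":[0,0,0],"fingers":-1},{"dp":[0,0,0],"delta_rot":[0,0,0],"fingers":-1}]'
python3 lip.py
```

```text
t: 41.03
tcp_pos: [0.485, 0.3127, 0.2572]
tool_rot: [0.796, 0.605, 0.02, -0.016]
force: [-1.9, -13.1, 0.9]
finger_gap: 0.113
gripper_force: 109.4
tcp in rail frame: depth -60.7 along 1.3 z 257.2 psi 74.46 force [ -1.9 -13.1   0.9]
scene 601 lip top z [233.3 234.2 234.9] depth rail frame [-9.7 -8.2 -1.   6.4  8. ] minus tcp 59.8
  slope along: yaw,roll rad [-0.0007  0.0011] along ext -139.0 140.0
side 135 lip top z [234.9 237.  238.7] depth rail frame [-14.4 -12.2  -1.4   8.2  12.9] minus tcp 61.0
  slope along: yaw,roll rad [0.0043 0.0009] along ext -138.0 139.0
```

```bash
python3 -m crank '[{"dp":[-0.003,0,0],"delta_rot":[0,-0.001,0],"fingers":-1},{"dp":[0,0,0],"delta_rot":[0,0,0],"fingers":-1},{"dp":[0,0,0],"delta_rot":[0,0,0],"fingers":-1}]'
python3 lip.py
```

```text
t: 41.38
tcp_pos: [0.485, 0.3128, 0.2572]
tool_rot: [0.796, 0.604, 0.02, -0.015]
force: [-1.9, -8.5, -0.7]
finger_gap: 0.109
gripper_force: 109.0
tcp in rail frame: depth -60.6 along 1.3 z 257.2 psi 74.4 force [-1.9 -8.5 -0.7]
scene 604 lip top z [233.3 234.1 235. ] depth rail frame [-9.7 -8.3 -1.   6.5  8. ] minus tcp 59.7
  slope along: yaw,roll rad [-0.0009 -0.0001] along ext -138.0 140.0
side 128 lip top z [235.8 237.3 239.2] depth rail frame [-13.7 -11.1  -3.3   7.9   9.9] minus tcp 58.6
  slope along: yaw,roll rad [-0.0063  0.0013] along ext -139.0 139.0
```

```bash
python3 -m crank '[{"dp":[-0.003,0,0],"delta_rot":[0,0,0],"fingers":-1},{"dp":[0,0,0],"delta_rot":[0,0,0],"fingers":-0.4},{"dp":[0,0,0],"delta_rot":[0,0,0],"fingers":-0.4},{"dp":[0,0,0],"delta_rot":[0,0,0],"fingers":-0.4},{"dp":[0,0,0],"delta_rot":[0,0,0],"fingers":-0.4},{"dp":[0,0,0],"delta_rot":[0,0,0],"fingers":-0.4},{"dp":[0,0,0],"delta_rot":[0,0,0],"fingers":-0.4}]' 40
python3 lip.py
```

```text
t: 42.07
tcp_pos: [0.4853, 0.3142, 0.2569]
tool_rot: [0.797, 0.604, 0.023, -0.017]
force: [-0.1, -0.5, -0.7]
finger_gap: 0.299
gripper_force: 0.0
tcp in rail frame: depth -59.2 along 1.2 z 256.9 psi 74.34 force [-0.1 -0.5 -0.7]
scene 600 lip top z [233.1 233.8 234.6] depth rail frame [-12.8 -11.4  -4.1   3.3   4.7] minus tcp 55.2
  slope along: yaw,roll rad [ 0.0012 -0.0004] along ext -140.0 137.0
side 101 lip top z [234.8 236.5 238.7] depth rail frame [-13.6 -11.3  -4.7   3.6   7.8] minus tcp 56.5
  slope along: yaw,roll rad [-0.0024  0.0001] along ext -139.0 135.0
```

Released and hanging freely. Now I withdraw upwards and check.

```bash
python3 -m crank '[{"dp":[0,0,-0.01],"delta_rot":[0,0,0],"fingers":-0.4},{"dp":[0,0,-0.02],"delta_rot":[0,0,0],"fingers":-0.4},{"dp":[0,0,-0.03],"delta_rot":[0,0,0],"fingers":-0.4},{"dp":[0,0,-0.05],"delta_rot":[0,0,0],"fingers":-0.4},{"dp":[0,0,-0.07],"delta_rot":[0,0,0],"fingers":-0.4},{"dp":[0,0,-0.07],"delta_rot":[0,0,0],"fingers":-0.4},{"dp":[-0.06,0,-0.04],"delta_rot":[0,0,0],"fingers":-0.4},{"dp":[-0.06,0,-0.02],"delta_rot":[0,0,0],"fingers":-0.4},{"dp":[-0.06,0,0],"delta_rot":[0,0,0],"fingers":-0.4},{"dp":[-0.06,0,0],"delta_rot":[0,0,0],"fingers":-0.4},{"dp":[0,0,0],"delta_rot":[0,0,0],"fingers":-0.4},{"dp":[0,0,0],"delta_rot":[0,0,0],"fingers":-0.4}]'
python3 - <<'E'
from h import *
ims=[]
n=np.array([np.cos(np.radians(74.4)),np.sin(np.radians(74.4))]);t=np.array([n[1],-n[0]])
for k in("scene","wrist"):
    m=manip.camera_model(k);im,d=manip.snapshot(k);P=cloud(d,m);ims.append(im[...,::-1]);hsv=cv2.cvtColor(im,cv2.COLOR_RGB2HSV)
    a=(P[...,:2]-[.5,.3715])@n;c=(P[...,:2]-[.5,.3715])@t;z=P[...,2]
    b=(d>0)&(abs(hsv[...,0].astype(int)-110)<15)&(hsv[...,1]>110)&(abs(c)<.14)&(abs(a)<.03)&(z>.228)
    if b.sum():print(k,"lip z",np.round(np.percentile(z[b],[10,50,90])*1000,1),"depth",np.round(np.percentile(a[b],[2,98])*1000,1))
    w=(d>0)&(hsv[...,1]<60)&(hsv[...,2]>90)&(a<-.005)&(a>-.16)&(abs(c)<.15)&(z>.13)&(z<.22)
    for i,y in enumerate((.12,.055,-.055,-.12)):
        s=w&(abs(c-y)<.03)
        if s.sum()>50:
            A=np.c_[a[s],c[s],np.ones(s.sum())];L=np.linalg.lstsq(A,z[s],rcond=None)[0];print(k,"bay",i+1,"tilt",np.round(L[:2],3),"depth ext",np.round(np.percentile(a[s],[1,99])*1000),"across",np.round((np.percentile(c[s],[2,98])-y)*1000),s.sum())
cv2.imwrite("pics/end.png",np.vstack([cv2.resize(ims[0][100:400,120:520],(400,300)),cv2.resize(ims[1],(400,300))]))
E
```

```text
t: 43.17
tcp_pos: [0.4502, 0.1893, 0.4058]
tool_rot: [0.797, 0.603, 0.023, -0.016]
force: [-0.2, 1.4, 0.4]
finger_gap: 0.302
gripper_force: 0.0
scene lip z [232.3 233.8 235.1] depth [-12.9   4.7]
scene bay 1 tilt [ 0.162 -0.277] depth ext [-129.  -23.] across [-13.  22.] 668
scene bay 2 tilt [ 0.131 -0.329] depth ext [-127.  -22.] across [-11.  24.] 656
scene bay 3 tilt [ 0.1   -0.315] depth ext [-121.  -16.] across [-15.  22.] 260
scene bay 4 tilt [ 0.159 -0.301] depth ext [-126.  -17.] across [-27.  24.] 529
wrist bay 1 tilt [0.107 0.128] depth ext [-126.  -23.] across [-18.  18.] 3842
wrist bay 2 tilt [0.111 0.089] depth ext [-126.  -23.] across [-16.  21.] 3741
wrist bay 3 tilt [ 0.107 -0.025] depth ext [-120.  -18.] across [-15.  22.] 3805
wrist bay 4 tilt [ 0.103 -0.023] depth ext [-121.  -18.] across [-13.  24.] 3872
```

View pics/end.png

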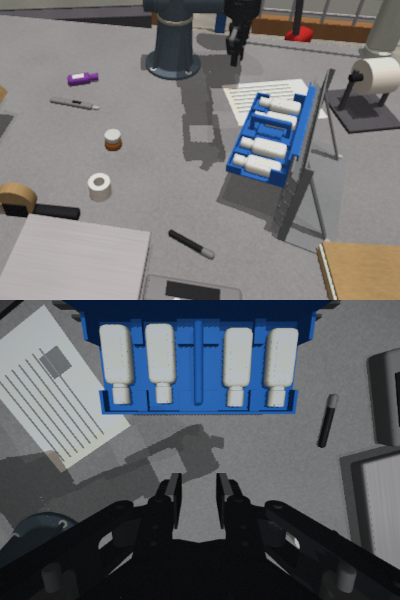

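The last picture shows the tray hanging on the top louvre with four bottles flat and caps to the front: (117,365), (161,362), (237,367), (281,367). The lip sits 4 mm off centre fore-aft at the right height, the tilt is about 0.1 rad, and the bystanders are in place.

```bash
python3 -c "
from station import manip
print(manip.sign_off())"
```

```text
the job is handed in; nothing more can be done
None
```

All four white bottles lie flat in the tray, caps to the front, and the tray hangs by its lip near the middle of the top louvre; the job is handed in after 43 s of robot time, and the hand-in gave no verdict.

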